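# Empty the dispenser's counting cup into the parts drawer

### The job

Take the filled grey scoop cup out from under the dispenser's head, hold it low over the open drawer of the small grey cabinet and pour all eight ball knobs into the drawer. Then push the drawer fully shut and leave the empty cup standing upright in its place under the head, roughly centred where the outlet fills it (before or after shutting the drawer, as you like). Do not spill any knobs, and leave the other things on the bench where they are.

Things in the scene. Friction and masses are not known exactly. Their poses are not given: they have to be found in the camera images.
- dispenser: Black dispenser fixed to the bench. Origin on the bench under the middle of the cup's place; z up; open towards its -y. In mm: base plate 10 thick, x -90..90, y -60..155; column x -65..65, y 90..155, 320 high; head x -65..65, y -10..155, z from 125 (115 above the plate) to 255. The head covers most of the cup: lean the gripper back to the dispenser's -y by 35 to 45 degrees to reach in.
- nest (a point): The cup's place: point on top of the dispenser's base plate (10 mm above the bench) where the centre of the cup's underside belongs. Axes as the dispenser's.
- cup: Loose grey plastic scoop cup, about 90 g. Origin: centre of its underside; z up. Grip its flat parallel outer sides, x = -30 and 30 mm. Underside 60 (x) by 52 (y), height 75, walls 3, floor 4 mm. Back wall upright at y = -26; the +y wall flares 32 degrees into a pouring lip at y = 71, z = 72 mm (pour over it). It starts with the lip pointing in under the head. Holds the eight knobs.
- knob0: Black plastic ball knob 22 mm in diameter with a short brass collar (13 mm wide, reaching 12.5 mm from the ball's centre along its z), 15 g. Origin at the ball's centre.
- knob1: Black plastic ball knob 22 mm in diameter with a short brass collar (13 mm wide, reaching 12.5 mm from the ball's centre along its z), 15 g. Origin at the ball's centre.
- knob2: Black plastic ball knob 22 mm in diameter with a short brass collar (13 mm wide, reaching 12.5 mm from the ball's centre along its z), 15 g. Origin at the ball's centre.
- knob3: Black plastic ball knob 22 mm in diameter with a short brass collar (13 mm wide, reaching 12.5 mm from the ball's centre along its z), 15 g. Origin at the ball's centre.
- knob4: Black plastic ball knob 22 mm in diameter with a short brass collar (13 mm wide, reaching 12.5 mm from the ball's centre along its z), 15 g. Origin at the ball's centre.
- knob5: Black plastic ball knob 22 mm in diameter with a short brass collar (13 mm wide, reaching 12.5 mm from the ball's centre along its z), 15 g. Origin at the ball's centre.
- knob6: Black plastic ball knob 22 mm in diameter with a short brass collar (13 mm wide, reaching 12.5 mm from the ball's centre along its z), 15 g. Origin at the ball's centre.
- knob7: Black plastic ball knob 22 mm in diameter with a short brass collar (13 mm wide, reaching 12.5 mm from the ball's centre along its z), 15 g. Origin at the ball's centre.
- cabinet: Low grey one-drawer parts cabinet fixed to the bench, 190 (x) by 190 (y) by 100 mm high. Origin at the centre of its underside; its front faces its own -x at x = -95 mm.
- cabinet_drawer0 (a joint): How far the drawer is pulled out towards the cabinet's -x, in m; 0 is fully shut. It starts open; it slides with about 1 N of friction and may be pushed at its front or handle.
- drawer_in (a point): Centre of the drawer's inner floor, 22 mm above the bench; moves with the drawer; axes as the cabinet's. Inside 145 (x) by 148 mm (y); rim 56 mm, front board's top 64 mm above this point. Open from above only where it is pulled out of the cabinet: in this frame from x = -72 mm to x = (joint value) - 79 mm, for instance to +31 mm when pulled out 110 mm.
- cabinet_drawer0_handle (a point): Middle of the drawer's steel bar handle, a horizontal bar along the cabinet's y, 95 mm long, 35 mm in front of the drawer's face, about 62 mm above the bench.
- tape_roll: Bystander: brown cardboard ring 90 mm across, 25 mm high, lying flat; origin under its centre. Leave alone.
- oil_jar: Bystander: small white jar 48 mm across, 70 mm high; origin under its centre. Leave alone.
- switch_box: Bystander: grey box 90 by 70 by 50 mm with a black push button on top; origin under its centre. Leave alone.
Not all that is in view belongs to the job. What is shaped like the cup but blue or green is not meant.

How it is judged:
By the outcome, as a careful person would: the job done as asked, in the order asked, and still so for the second after the job is handed in, with the robot touching nothing.
It also fails if it takes over 64 s, if anything falls off the work surface, if the arm or the gripper's body presses on something with over 40 N, if the wrist force passes 120 N, or if a joint passes its speed limit or range.

### The arm

A 6-joint arm with a two-finger parallel gripper is mounted at the origin on the work surface. World frame = base frame: x ahead of the robot, y to its left, z up, the work surface at z = 0. Lengths are in mm, angles in rad, forces in N, time in s.
With the tool pointing down it reaches from about 375 to 925 mm from the base axis. Payload 5.7 kg.
Tool frame: the origin (TCP) lies midway between the tips of the shut fingers; the grasp point (between the pads) lies 19 mm behind it (bot.grasp_offset is the distance from the TCP to the grasp point, in mm); z points along the fingers, y is the line along which they close (so a half turn about z gives the same grasp; the last joint's range is limited). The gripper opens to 85 mm and grips with 20 to 120 N. Pads are 22 mm wide; open, the fingers measure 114 mm over their backs; the gripper's body (76 mm by 85 mm) begins 54 mm behind the grasp point. The pads swing forward as they close: fully open they stand 13 mm farther back than shut.
Start: joints at [-1.289, 0.359, 1.51, -0, 1.272, -0.115], TCP at [231.863, -553.352, 199.067] pointing down, gripper open.
Joint ranges: [-2.97, 2.97], [-1.01, 2.36], [0.21, 2.38], [-0.96, 4.11], [0.2, 2.71], [-2.98, 2.98]. Speed limits (rad/s): [2.39, 2.39, 3.14, 3.14, 3.14, 3.14].

### API

Orientations are given as a unit quaternion [x, y, z, w].
In Python, from station import bot, optics gives the robot as it stands.
- The arm moves only by the tool play_rows, never from a script. Its argument "motion" is one flat list of numbers, 7 for each row, row after row: the turn, a rotation vector about the tool's x, y, z in rad, then the shift along the tool's x, y, z in m, then the opening, from 0 (shut) to 1 (fully open). In form: [wx, wy, wz, x, y, z, claw, wx, wy, wz, x, y, z, claw, ...]. A call has 1 to 20 rows; each row shifts and turns the commanded pose from where the row before left it, along the tool's axes as they then stand; what a row does not reach is not made up. A row lasts 1/10 s, in which the tool goes at most 50 mm and 8.59 degrees, less where a joint would pass 70% of its speed; a pose out of reach is approached as far as the arm can. A call is refused whole if a number of a shift passes 0.05 or a number of a turn 0.15, either way. A call with a gripper value outside its range is refused whole. The fingers move at their own pace and stop on an object; the grip force is fixed at half the most. Time passes only in rows, so rows that do not move let the fingers close. It gives the time, the measured TCP pose, the force, the opening and the grip force at its end, in the units of the state.
- bot.read_state(): the state, without advancing time (a new reading comes with each control period).
- optics.grab_frame(name): name is "side" or "top"; returns the picture (384x512x3 uint8, red, green, blue); there is no depth.
- optics.camera_info(name): a dict with "fovy" (degrees; the focal length in pixels is half the picture's height over the tangent of half this angle, whatever the lens; pixels are square), "cx", "cy" (the principal point, pixels), "eye" and "orientation" of the camera in the world. Camera axes: x right, y down, z forward; pixel columns grow to the right and rows downward; lengths in mm; the calibration is good to about 2 mm. A picture is of the moment at which its call begins. camera_info takes no time and is no camera call.
- bot.close_job(): hands the job in; it is judged then, once.
The state is a dict: "clock": time; "q": joint angles; "qvel": joint speeds; "effort": joint torques, N m; "eef_pos": TCP position; "ee_rot": TCP orientation; "ft_force": force on the tool from outside, world axes, zero at the start; "wrist_torque": the same for the moment, N m; "finger_gap": finger opening in mm; "gripper_force": force on a finger pad.
Only numpy, scipy, OpenCV 4.12 (cv2) and the standard library are available. Lean on these libraries where they do the work, as an engineer would, in place of code of your own. Each camera call takes 0.05 s, during which the arm holds its last target. There are 200 camera calls.

## Working session

There is one attempt and no reset: what is moved stays moved. The work goes in short steps, Python scripts to look and compute and a tool call to move; the robot and the scene stay as the last step left them, time stands still between calls to the robot, and variables do not carry over. Pictures are saved under pics/ and viewed, at most 10 in all, crops included, and the job is handed in when it is done.

Besides the shell and the picture viewer there is one more tool, called after "Call:" in YAML: its name, and indented under it one key for each argument. play_rows: Moves the arm, as the interface text tells. Its arguments: {"type":"object","properties":{"motion":{"type":"array"}},"required":["motion"]}

```bash
ls; mkdir -p pics; python3 - <<'E'
from station import bot, optics
import cv2
print(bot.read_state())
for n in ("side","top"):
    print(n,optics.camera_info(n)); cv2.imwrite(f"pics/{n}0.png",cv2.cvtColor(cv2.resize(optics.grab_frame(n),(800,600),interpolation=cv2.INTER_CUBIC),cv2.COLOR_RGB2BGR))
E
```

```text
pics
{'clock': 0.0, 'q': array([-1.28910566e+00,  3.59487783e-01,  1.51148628e+00, -1.55722648e-05,
        1.27252046e+00, -1.15098000e-01]), 'qvel': array([-7.61661113e-04,  8.05162975e-05,  1.55010819e-03,  1.23691934e-04,
       -2.85790538e-03,  1.05576855e-03]), 'effort': array([-1.47863877e-03, -5.27625597e+01, -2.78619558e+01, -3.66415852e-04,
        1.32415682e-02,  1.85989285e-05]), 'eef_pos': array([ 231.64529604, -552.6347459 ,  198.24342938]), 'ee_rot': array([ 9.80383415e-01,  1.97097577e-01, -8.65320789e-05, -9.47017607e-04]), 'ft_force': array([ 0.32385242, -0.32287909, -0.44905218]), 'wrist_torque': array([ 0.02168583, -0.02627469, -0.01933997]), 'gripper_force': 0.0, 'finger_gap': 85.23703784592762}
side {'fovy': 43.202020167596466, 'cx': 255.95969639523852, 'cy': 194.03312365649052, 'eye': array([  273.55911302, -1129.3482249 ,   719.94908728]), 'orientation': array([ 0.85930859, -0.12407037,  0.07359211, -0.49069287])}
top {'fovy': 54.82606085161891, 'cx': 258.7052623106306, 'cy': 191.69254859532705, 'eye': array([493.89149372, -94.82801944, 902.29247414]), 'orientation': array([-0.69834095,  0.71402547, -0.02947452,  0.04023431])}
```

View pics/side0.png

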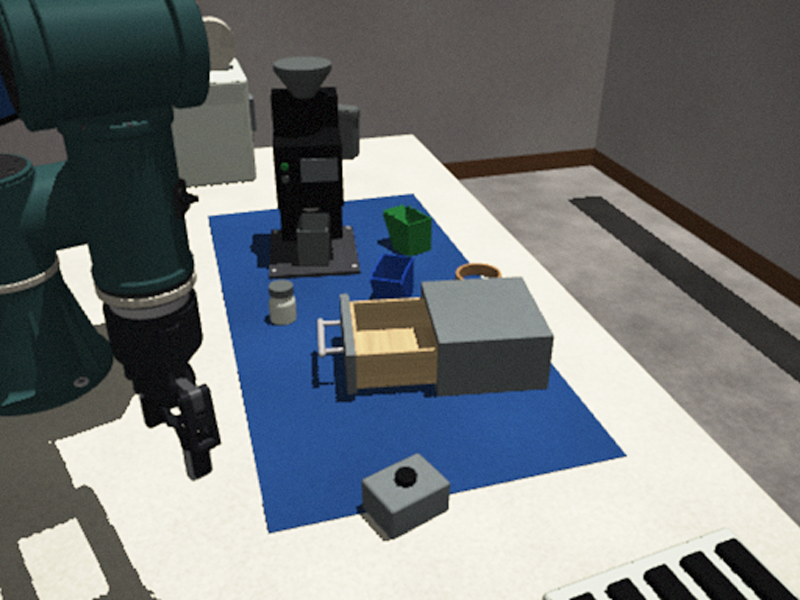

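View pics/top0.png

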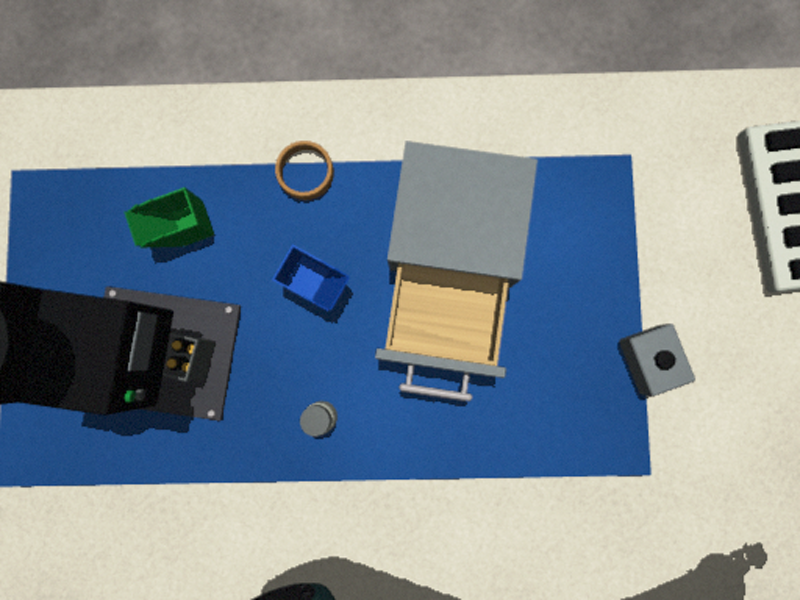

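The side view shows the scene. In the top view the plate's front corners are at (240,303) and (222,420), the cabinet top's corners at (406,141), (536,158), (521,279) and (388,262), and the handle runs (401,386) to (470,398). The cup's back is near (200,357). I'll turn these into positions.

```bash
cat > h.py <<'E'
from station import bot, optics
import numpy as np, cv2
from scipy.spatial.transform import Rotation as R
def cam(n):
    i=optics.camera_info(n); return i,192/np.tan(np.radians(i["fovy"]/2)),R.from_quat(i["orientation"]).as_matrix()
def pix(n,u,v,z,s=1.5625):
    i,f,M=cam(n); d=M@np.array([((u+.5)/s-.5-i["cx"])/f,((v+.5)/s-.5-i["cy"])/f,1]); e=np.array(i["eye"])
    return (e+d*(z-e[2])/d[2])
def proj(n,P,s=1.5625):
    i,f,M=cam(n); c=(np.atleast_2d(P)-i["eye"])@M
    return np.c_[c[:,0]/c[:,2]*f+i["cx"],c[:,1]/c[:,2]*f+i["cy"]]*s
def save(n,name,crop=None):
    im=optics.grab_frame(n)
    if crop: a,b,c,d=crop; im=im[b:d,a:c]
    s=min(800/im.shape[1],600/im.shape[0]); cv2.imwrite(f"pics/{name}.png",cv2.cvtColor(cv2.resize(im,None,fx=s,fy=s,interpolation=cv2.INTER_CUBIC),cv2.COLOR_RGB2BGR))
E
python3 - <<'E'
from h import *
np.set_printoptions(precision=1,suppress=True)
def show(t,L,z):
    for u,v in L: print(t,pix("top",u,v,z))
show("plate",[(240,303),(222,420),(108,287)],10)
show("cab",[(406,141),(536,158),(521,279),(388,262)],100)
show("front",[(377,350),(504,369)],86)
show("handle",[(404,389),(470,399)],66)
show("jar",[(318,420)],70); show("blue",[(290,247),(348,277),(330,311),(275,283)],75);show("cup",[(202,335),(190,380)],85)
show("switch",[(655,360)],50)
for u,v in [(268,273),(359,272),(300,262),(327,262)]: print("side",pix("side",u,v,10))
E
```

```text
plate [583.2 174.   10. ]
plate [404.4 200.4  10. ]
plate [613.2 381.9  10. ]
cab [801.9 -90.5 100. ]
cab [ 771.8 -274.9  100. ]
cab [ 598.8 -246.5  100. ]
cab [627.3 -61.4 100. ]
front [504.7 -43.   86. ]
front [ 474.4 -220.2   86. ]
handle [448.5 -79.5  66. ]
handle [ 432.5 -173.3   66. ]
jar [407.7  43.5  70. ]
blue [656.9  81.9  75. ]
blue [610.9  -2.1  75. ]
blue [562.2  24.3  75. ]
blue [604.6 103.7  75. ]
cup [531.3 205.3  85. ]
cup [468.3 221.4  85. ]
switch [ 481.9 -445.4   50. ]
side [403.4 210.9  10. ]
side [577.3 165.2  10. ]
side [472.5 240.2  10. ]
side [525.1 225.1  10. ]
```

```bash
python3 - <<'E'
from h import *
save("top","topc",(60,170,170,280)); save("side","sidec",(150,110,260,190))
E
```

```text
(no output)
```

View pics/topc.png

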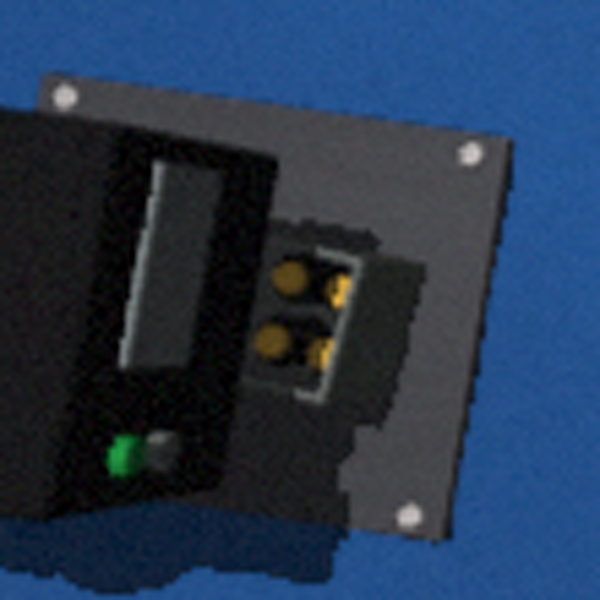

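View pics/sidec.png

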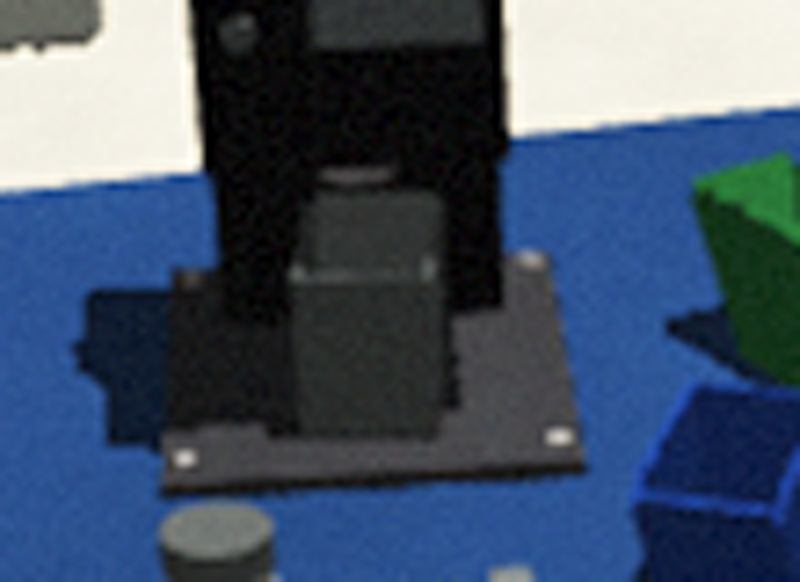

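```bash
python3 - <<'E'
from h import *
np.set_printoptions(precision=1,suppress=True)
k=5.4545
T=lambda u,v,z: pix("top",60+u/k-.4,170+v/k-.4,z,1)
S=lambda u,v,z: pix("side",150+u/7.27-.4,110+v/7.27-.4,z,1)
yaw=np.radians(-8.3); X=np.array([np.cos(yaw),np.sin(yaw)]);Y=np.array([-X[1],X[0]])
A=T(512,142,10)[:2];B=T(450,540,10)[:2]; print(A,B,np.linalg.norm(A-B),np.degrees(np.arctan2(*(A-B)[::-1])))
o=(A+B)/2+60*Y; print("disp origin top",o)
C=S(163,492,2)[:2];D=S(586,468,2)[:2]; print(C,D); print("side",(C+D)/2+60*Y)
for P in (T(365,257,85),T(322,407,85),S(298,434,10),S(440,437,10),S(290,275,85),S(436,275,85)):
    d=P[:2]-o; print("cup corners in disp",d@X,d@Y)
cab=np.array([pix("top",*p,100)[:2] for p in [(406,141),(536,158),(521,279),(388,262)]]); c=cab.mean(0)
cy=np.mean([np.arctan2(*(cab[0]-cab[3])[::-1]),np.arctan2(*(cab[1]-cab[2])[::-1]),np.arctan2(-(cab[0]-cab[1])[0],(cab[0]-cab[1])[1]),np.arctan2(-(cab[3]-cab[2])[0],(cab[3]-cab[2])[1])])
print("cab",c,np.degrees(cy))
for n,u,v,z in [("top",377,350,86),("top",504,369,86),("top",404,389,66),("top",470,399,66),("side",322,320,66),("side",322,352,66)]:
    d=pix(n,u,v,z)[:2]-c; print("in cab",d@[np.cos(cy),np.sin(cy)],d@[-np.sin(cy),np.cos(cy)])
E
```

```text
[578.6 173.8] [404.4 199.9] 176.13206619741723 -8.513862247780764
disp origin top [500.2 246.2]
[404.4 207.6] [582.5 178.8]
side [502.1 252.5]
cup corners in disp 30.57224575206097 -31.200474021612898
cup corners in disp -31.281027388445917 -23.432754559894075
cup corners in disp -30.753004415447865 -21.806969214564752
cup corners in disp 30.040189255590473 -32.929967986422206
cup corners in disp -29.328530267194544 -20.364398694150605
cup corners in disp 31.86059851027389 -28.645134525927446
cab [ 700.  -168.3] -9.194452995282127
in cab -212.75190070173304 92.48643407594933
in cab -214.34402138331689 -87.27571995267212
in cab -262.3786593676237 47.50907488941325
in cab -263.22566366203847 -47.6718823562656
in cab -255.5684156124516 46.071913067463335
in cab -259.3347576843138 -47.29685141549204
```

```bash
cat >> h.py <<'E'
from scipy.optimize import least_squares
import json,os
np.set_printoptions(precision=4,suppress=True)
DO=np.array([501,248,0.]);DY=np.radians(-8.4)      # dispenser
CO=np.array([503.5,246,10.]);CYW=np.radians(-15.5) # cup
CAB=np.array([700,-168.3,0]);CABY=np.radians(-9.2)
def Rz(a): return R.from_euler('z',a).as_matrix()
def gpose(g,yaw,th):
    """grasp point g (world), cup yaw, th: approach angle in the cup's yz-plane (deg, -50 = leaned back 40); returns TCP pos, R"""
    a=np.array([0,np.cos(np.radians(th)),np.sin(np.radians(th))]); X=np.array([1.,0,0])
    M=Rz(yaw)@np.c_[np.cross(X,a),X,a]; return np.array(g)+19*M[:,2],M
def now():
    s=bot.read_state(); return np.array(s["eef_pos"]),R.from_quat(s["ee_rot"]).as_matrix()
def rows(p0,M0,p1,M1,N):
    """constant rows (turn, shift) repeated N times"""
    w=R.from_matrix(M0.T@M1).as_rotvec()/N
    A=sum(np.array(M0@R.from_rotvec(w*i).as_matrix()) for i in range(N))
    v=np.linalg.solve(A,p1-p0)/1000
    return np.r_[w,v]
E
python3 - <<'E'
from h import *
p,M=now()
up=p+np.array([150,200,150])
g=CO+Rz(CYW)@[0,-160,110.]
p1,M1=gpose(g,CYW,-50)
print(bot.grasp_offset,p1,R.from_matrix(M.T@M1).magnitude())
print(rows(p,M,p1,M1,20), np.linalg.norm(p1-p))
pm=np.array([330,-300,330.])
print(rows(p,M,pm,M,8)); print(rows(pm,M,p1,M1,12))
E
```

```text
18.700000000000003 [464.0056 103.5879 105.4452] 1.1264187661188445
[ 0.0157  0.0324 -0.0433  0.0301 -0.0137  0.0162] 702.5964537560109
[ 0.      0.      0.      0.0235 -0.0244 -0.0164]
[ 0.0262  0.0541 -0.0721  0.0259 -0.0135  0.0295]
```

Call:
play_rows:
  motion: [0, 0, 0, 0.0235, -0.0244, -0.0164, 1, 0, 0, 0, 0.0235, -0.0244, -0.0164, 1, 0, 0, 0, 0.0235, -0.0244, -0.0164, 1, 0, 0, 0, 0.0235, -0.0244, -0.0164, 1, 0, 0, 0, 0.0235, -0.0244, -0.0164, 1, 0, 0, 0, 0.0235, -0.0244, -0.0164, 1, 0, 0, 0, 0.0235, -0.0244, -0.0164, 1, 0, 0, 0, 0.0235, -0.0244, -0.0164, 1]

```text
clock: 1.0
eef_pos: [330.0, -299.2, 330.9]
ee_rot: [0.98, 0.197, 0.0, -0.0]
ft_force: [0.8, -0.2, 0.3]
finger_gap: 85.5
gripper_force: 0.0
```

```bash
python3 - <<'E'
from h import *
p,M=now(); s=bot.read_state(); print(p,s["q"],s["ft_force"])
g=CO+Rz(CYW)@[0,-160,130.]
p1,M1=gpose(g,CYW,-50); r=rows(p,M,p1,M1,14); print(r)
E
```

```text
[ 329.9677 -299.1869  330.8613] [-0.892   0.0249  1.6145  0.0001  1.5023  0.2823] [ 0.7894 -0.1997  0.35  ]
[ 0.0225  0.0464 -0.0618  0.0226 -0.0116  0.0241]
```

Call:
play_rows:
  motion: [0.0225, 0.0464, -0.0618, 0.0226, -0.0116, 0.0241, 1, 0.0225, 0.0464, -0.0618, 0.0226, -0.0116, 0.0241, 1, 0.0225, 0.0464, -0.0618, 0.0226, -0.0116, 0.0241, 1, 0.0225, 0.0464, -0.0618, 0.0226, -0.0116, 0.0241, 1, 0.0225, 0.0464, -0.0618, 0.0226, -0.0116, 0.0241, 1, 0.0225, 0.0464, -0.0618, 0.0226, -0.0116, 0.0241, 1, 0.0225, 0.0464, -0.0618, 0.0226, -0.0116, 0.0241, 1]

```text
clock: 1.7
eef_pos: [429.5, -127.1, 190.6]
ee_rot: [0.899, 0.399, 0.143, -0.108]
ft_force: [0.3, 0.5, -0.3]
finger_gap: 85.6
gripper_force: 0.0
```

```bash
python3 - <<'E'
from h import *
p,M=now(); s=bot.read_state(); print(p,s["q"],s["ft_force"])
g=CO+Rz(CYW)@[0,-160,130.]
p1,M1=gpose(g,CYW,-50); r=rows(p,M,p1,M1,7); print(p1,r)
E
```

```text
[ 429.4983 -127.0983  190.6182] [-0.767   0.167   1.8831  0.3715  1.213  -0.1852] [ 0.291   0.5276 -0.2944]
[464.0056 103.5879 125.4452] [ 0.0224  0.0461 -0.0615  0.0226 -0.0116  0.0239]
```

Call:
play_rows:
  motion: [0.0224, 0.0461, -0.0615, 0.0226, -0.0116, 0.0239, 1, 0.0224, 0.0461, -0.0615, 0.0226, -0.0116, 0.0239, 1, 0.0224, 0.0461, -0.0615, 0.0226, -0.0116, 0.0239, 1, 0.0224, 0.0461, -0.0615, 0.0226, -0.0116, 0.0239, 1, 0.0224, 0.0461, -0.0615, 0.0226, -0.0116, 0.0239, 1, 0.0224, 0.0461, -0.0615, 0.0226, -0.0116, 0.0239, 1, 0.0224, 0.0461, -0.0615, 0.0226, -0.0116, 0.0239, 1]

```text
clock: 2.4
eef_pos: [464.2, 103.2, 125.6]
ee_rot: [0.748, 0.569, 0.272, -0.207]
ft_force: [-0.7, -0.1, -0.1]
finger_gap: 85.3
gripper_force: 0.0
```

```bash
cat >> h.py <<'E'
# kinematics: q1 about z, q2,q3 pitch, q4 forearm roll, q5 pitch, q6 roll
def fk(q,k):
    h,a1,L1,a3,L2,L6,s1,s4,s6,c6=k
    ry=lambda a:R.from_euler('y',a).as_matrix()
    A=Rz(q[0]); p=np.array([0,0,h])+A@[a1,0,0]
    A=A@ry(q[1]); p=p+A@[0,0,L1]
    A=A@ry(q[2]); p=p+A@[a3,0,L2]
    A=A@Rz(s4*q[3])@ry(q[4]); p=p+A@[0,0,L6]
    return p,A@Rz(s6*q[5]+c6)
D=[([-1.28910566e+00,3.59487783e-01,1.51148628e+00,0,1.27252046e+00,-1.15098000e-01],[231.8,-552.9,198.6],[.980383,.1970976,0,-.0009]),
([-0.892,.0249,1.6145,.0001,1.5023,.2823],[329.97,-299.19,330.86],[.98,.197,0,0]),
([-0.767,.167,1.8831,.3715,1.213,-.1852],[429.5,-127.1,190.6],[.899,.399,.143,-.108])]
Q=[[-2.97,2.97],[-1.01,2.36],[0.21,2.38],[-0.96,4.11],[0.2,2.71],[-2.98,2.98]]
E
python3 - <<'E'
from h import *
s=bot.read_state(); print(s["eef_pos"],s["q"])
D.append((s["q"],s["eef_pos"],s["ee_rot"]))
best=None
for s4 in(1,-1):
  for s6 in(1,-1):
   for c in (0,np.pi/2,-np.pi/2,np.pi):
    f=lambda x:np.concatenate([np.r_[fk(q,[*x,0,s4,s6,c])[0]-p,200*(fk(q,[*x,0,s4,s6,c])[1]-R.from_quat(o).as_matrix()).ravel()] for q,p,o in D])
    r=least_squares(f,[400,50,400,0,400,200])
    if best is None or r.cost<best[0]: best=(r.cost,[*r.x,0,s4,s6,c],r.fun)
print(best[0],best[1]); print(best[2].reshape(-1,12)[:,:3])
json.dump([float(v) for v in best[1]],open("k.json","w"))
E
```

```text
[464.2071 103.2142 125.5973] [-0.522   0.3638  2.0667  0.7868  1.074  -0.7689]
5145.316313409661 [np.float64(378.3680419277989), np.float64(-24.091030686977774), np.float64(577.524777671815), np.float64(54.917997117894124), np.float64(453.4655884534274), np.float64(536.2498593889025), 0, 1, 1, 1.5707963267948966]
[[-66.3994 -18.6578  -2.4206]
 [-54.3843 -42.3574   2.7301]
 [-15.1413 -19.0371  -2.4851]
 [  5.8965  11.447    2.1756]]
```

```bash
cat >> h.py <<'E'
D.append(([-.522,.3638,2.0667,.7868,1.074,-.7689],[464.2,103.2,125.6],[.748,.569,.272,-.207]))
def fk(q,k):
    h,a1,L1,a3,L2,L6,b1,b5,a5,s4=k
    ry=lambda a:R.from_euler('y',a).as_matrix()
    A=Rz(q[0]); p=np.array([0,0,h])+A@[a1,b1,0]
    A=A@ry(q[1]); p=p+A@[0,0,L1]
    A=A@ry(q[2]); p=p+A@[a3,0,L2]
    A=A@Rz(s4*q[3]); 
    A=A@ry(q[4]); p=p+A@[a5,b5,L6]
    return p,A@Rz(q[5]+np.pi/2)
E
python3 - <<'E'
from h import *
for s4 in(1,-1):
    f=lambda x:np.concatenate([np.r_[fk(q,[*x,s4])[0]-p,200*(fk(q,[*x,s4])[1]-R.from_quat(o).as_matrix()).ravel()] for q,p,o in D])
    r=least_squares(lambda x:np.r_[f(x),1e-3*(x-[400,0,400,0,400,200,0,0,0])],[400,0,400,0,400,200,0,0,0])
    print(s4,r.cost,r.x); print(f(r.x).reshape(-1,12)[:,:3]);print(np.abs(f(r.x).reshape(-1,12)[:,3:]).max(1)/200)
E
```

```text
1 0.1829023660929259 [265.2019   0.8556 611.8651 112.1845 431.9232 404.4983  70.4461  -1.4832
  -0.7677]
[[-0.0062  0.     -0.0276]
 [ 0.0135  0.0254 -0.0101]
 [-0.0085 -0.0565  0.0556]
 [-0.0043  0.0325 -0.0177]]
[0.0002 0.0002 0.0011 0.001 ]
-1 101641.01591694648 [-488.1623  232.8863  825.5719  480.9397  412.5016 -497.4288   65.889
    2.0822  181.9871]
[[-1.353   1.0864  2.4041]
 [ 5.5511 -8.4061 -4.3435]
 [-6.7937 16.6573  9.1532]
 [ 4.1438 -8.5252 -7.2129]]
[0.0002 0.0002 0.6338 1.0793]
```

```bash
cat >> h.py <<'E'
def fit():
    f=lambda x:np.concatenate([np.r_[fk(q,[x[0],0,*x[1:5],x[5],0,0,1])[0]-p] for q,p,o in D])
    r=least_squares(f,[265,612,112,432,404,70]); return [r.x[0],0,*r.x[1:5],r.x[5],0,0,1],r.cost
K,kc=fit()
def ik(p,M,q0):
    lo,hi=np.array(Q).T; best=None
    for s in [q0]+[np.clip(np.array(q0)+d,lo+.01,hi-.01) for d in np.random.default_rng(0).normal(0,.8,(6,6))]:
        r=least_squares(lambda q:np.r_[fk(q,K)[0]-p,300*(fk(q,K)[1]-M).ravel()],np.clip(s,lo+.001,hi-.001),bounds=(lo,hi))
        if best is None or r.cost<best.cost-1e-3: best=r
        if best.cost<.05: break
    return best.x,best.cost
def lip_pose(lip,yaw,tilt,gc=(-10,35)):
    """TCP pose with the lip (cup 71,72) at world lip, cup tilted by tilt deg about its -x"""
    c,s=np.cos(np.radians(tilt)),np.sin(np.radians(tilt)); y,z=gc[0]-71,gc[1]-72
    return gpose(np.array(lip)+Rz(yaw)@[0,y*c+z*s,-y*s+z*c],yaw,-50-tilt)
def cabpt(x,y,z): return CAB+Rz(CABY)@[x,y,z]
E
python3 - <<'E'
from h import *
print(K,kc)
q0=bot.read_state()["q"]
for d in(-160,-100,-10):
    q,c=ik(*gpose(CO+Rz(CYW)@[0,d,35.],CYW,-50),q0); print(d,q,c)
for dyaw in (0,45,90,135,180,-135,-90,-45):
  yaw=CABY+np.radians(dyaw); q=q0; print("yaw",dyaw)
  L=cabpt(-153,0,0)+Rz(yaw)@[0,0,0]
  for t,z in((0,175),(45,110),(80,70),(110,70)):
    q,c=ik(*lip_pose(L+[0,0,z],yaw,t),q); print(t,q,round(c,2))
E
```

```text
[np.float64(266.1431033711068), 0, np.float64(611.704095658536), np.float64(112.54981314416105), np.float64(433.67876006147753), np.float64(404.6889881853944), np.float64(68.96211665377176), 0, 0, 1] 0.07147262905014835
-160 [-0.5214  0.5719  2.1266  0.9216  0.8974 -1.0107] 3.0617604906200835e-26
-100 [-0.379   0.5715  2.1286  1.0225  0.8462 -0.9675] 8.345820744121102e-23
-10 [-0.1652  0.5783  2.0964  1.1521  0.7749 -0.8766] 1.2601779880412563e-26
yaw 0
0 [-0.8577  0.6442  1.474   0.5159  1.5245 -0.8561] 0.0
45 [-0.4631  0.404   1.6564 -0.0957  1.0571 -0.2564] 0.0
80 [-0.0309  0.526   1.7105 -0.7727  1.1508  0.547 ] 0.0
110 [ 0.2278  0.7837  1.5713 -0.96    1.5807  0.8573] 1109.87
yaw 45
0 [-0.5873  0.8566  1.0082  0.2437  1.9328 -1.2033] 0.0
45 [-0.4224  0.4456  1.5833 -0.0506  1.0375 -1.0232] 0.0
80 [-0.1448  0.3414  1.9796 -0.96    0.5611  0.0023] 361.31
110 [ 0.0783  0.2613  1.8965 -0.96    0.8862  0.1112] 22886.19
yaw 90
0 [-0.2982  0.9312  0.8429 -0.1     2.0588 -1.7236] 0.0
45 [-0.3605  0.459   1.5595  0.0201  1.0377 -1.7802] 0.0
80 [-0.4742  0.2866  2.129   1.1708  0.2034 -2.
[... 599 characters left out ...]
2.0884 -0.96    0.7067 -2.8986] 545.44
45 [-0.0738  0.4035  2.2609 -0.8386  0.2626 -2.98  ] 25010.26
80 [-0.0895  0.5046  2.2772 -0.7489  0.2    -2.98  ] 94772.52
110 [-0.5384  1.3757  0.21    1.4666  2.71   -2.98  ] 32964.05
yaw -90
0 [-0.6546  0.1667  2.38    1.614   0.3044 -0.445 ] 138.43
45 [-0.399   0.3313  1.7787 -0.0229  1.1165  1.3433] 0.0
80 [-0.3219  0.7376  1.2545 -0.1073  1.8397  1.4181] 0.0
110 [-0.2943  1.1067  0.8003 -0.1963  2.444   1.3736] 0.0
yaw -45
0 [-1.0303  0.3861  2.031   0.8629  1.003  -0.6709] 0.0
45 [-0.4566  0.3561  1.7377 -0.0869  1.0904  0.5312] 0.0
80 [-0.1373  0.6699  1.4014 -0.4603  1.6112  0.9194] 0.0
110 [-0.0059  0.9936  1.0851 -0.6926  2.0907  0.9351] 0.0
```

```bash
python3 - <<'E'
from h import *
p,M=now(); 
g=lambda d,z:gpose(CO+Rz(CYW)@[0,d,z],CYW,-50)
p1,M1=g(-68,104);p2,M2=g(-10,35)
print(rows(p,M,p1,M1,4),rows(p1,M1,p2,M2,6))
q=bot.read_state()["q"]; yaw=CABY-np.radians(40)
for t,z in((0,175),(30,130),(45,113),(60,90),(75,75),(90,68),(112,68)):
    q,c=ik(*lip_pose(cabpt(-158,-8,z),yaw,t),q); print(t,q,round(c,2))
E
```

```text
[ 0.0002  0.0001  0.      0.0135 -0.0001  0.0198] [0.    0.    0.    0.    0.    0.015]
0 [-1.0418  0.4163  1.9664  0.8015  1.0754 -0.6935] 0.0
30 [-0.6763  0.3104  1.8355  0.208   0.9739  0.0671] 0.0
45 [-0.4772  0.3526  1.7343 -0.0914  1.089   0.4253] 0.0
60 [-0.3041  0.4593  1.6228 -0.31    1.2632  0.6795] 0.0
75 [-0.1683  0.5972  1.4912 -0.46    1.4828  0.8331] 0.0
90 [-0.0692  0.7519  1.3479 -0.5767  1.7165  0.9091] 0.0
112 [ 0.021   0.9899  1.1408 -0.7497  2.0452  0.9184] 0.0
```

Call:
play_rows:
  motion: [0, 0, 0, 0.0135, 0, 0.0198, 1, 0, 0, 0, 0.0135, 0, 0.0198, 1, 0, 0, 0, 0.0135, 0, 0.0198, 1, 0, 0, 0, 0.0135, 0, 0.0198, 1, 0, 0, 0, 0, 0, 0.015, 1, 0, 0, 0, 0, 0, 0.015, 1]

```text
clock: 3.0
eef_pos: [494.2, 210.3, 76.5]
ee_rot: [0.749, 0.569, 0.272, -0.206]
ft_force: [-0.3, -0.2, -0.7]
finger_gap: 85.5
gripper_force: 0.0
```

```bash
python3 - <<'E'
from h import *
p,M=now();s=bot.read_state(); print(p,s["ft_force"],Rz(CYW).T@(p-19*M[:,2]-CO))
save("side","pre",(130,60,290,180))
E
```

```text
[494.1762 210.3358  76.4504] [-0.3166 -0.1693 -0.6876] [  0.5309 -49.0429  81.0294]
```

View pics/pre.png

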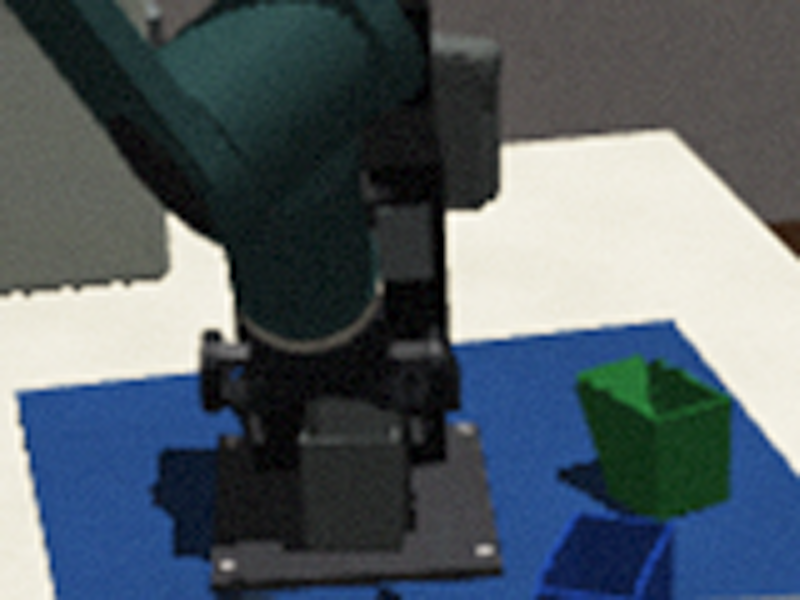

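The fingers straddle the cup: cup edges are at u≈303 and 408, finger inner faces at about 280 and 415. Going in.

Call:
play_rows:
  motion: [0, 0, 0, 0, 0, 0.015, 1, 0, 0, 0, 0, 0, 0.015, 1, 0, 0, 0, 0, 0, 0.015, 1, 0, 0, 0, 0, 0, 0.015, 1, 0, 0, 0, 0, 0, 0, 1]

```text
clock: 3.55
eef_pos: [503.8, 247.2, 30.0]
ee_rot: [0.749, 0.568, 0.271, -0.207]
ft_force: [-0.6, -0.0, 0.1]
finger_gap: 85.5
gripper_force: 0.0
```

```bash
python3 - <<'E'
from h import *
p,M=now();s=bot.read_state(); print(p,s["ft_force"],Rz(CYW).T@(p-19*M[:,2]-CO))
E
```

```text
[503.7878 247.187   29.9667] [-0.6407 -0.0056  0.0763] [ -0.0214 -10.9646  34.5447]
```

Call:
play_rows:
  motion: [0, 0, 0, 0, 0, 0, 0.85, 0, 0, 0, 0, 0, 0, 0.78, 0, 0, 0, 0, 0, 0, 0.72, 0, 0, 0, 0, 0, 0, 0.66, 0, 0, 0, 0, 0, 0, 0.5, 0, 0, 0, 0, 0, 0, 0, 0, 0, 0, 0, 0, 0, 0, 0, 0, 0, 0, 0, 0, 0]

```text
clock: 4.35
eef_pos: [504.8, 246.4, 31.8]
ee_rot: [0.749, 0.568, 0.272, -0.206]
ft_force: [-2.1, -2.7, 6.2]
finger_gap: 58.3
gripper_force: 63.2
```

```bash
python3 - <<'E'
from h import *
p,M=now();s=bot.read_state(); print(p,s["ft_force"],s["wrist_torque"],s["gripper_force"],s["finger_gap"])
A=Rz(CYW)
print("lift", M.T@np.array([0,0,3])/1000, "back", M.T@(A@[0,-25,4])/1000)
E
```

```text
[504.7881 246.4188  31.7589] [-2.1267 -2.6571  6.1818] [ 0.0162  0.1025 -0.0021] 63.24814796447754 58.28773965451593
lift [ 0.0019  0.     -0.0023] back [-0.0166  0.0001 -0.0191]
```

```bash
python3 - <<'E'
from h import *
p,M=now();A=Rz(CYW)
for v in ([0,0,2],[0,-10,1],[0,-20,3],[0,-16,20]): print(v, M.T@(A@v)/1000)
E
```

```text
[0, 0, 2] [ 0.0013  0.     -0.0015]
[0, -10, 1] [-0.007   0.     -0.0072]
[0, -20, 3] [-0.0134  0.0001 -0.0151]
[0, -16, 20] [ 0.0006  0.0001 -0.0256]
```

Call:
play_rows:
  motion: [0, 0, 0, 0.0013, 0, -0.0015, 0, 0, 0, 0, 0.0013, 0, -0.0015, 0, 0, 0, 0, 0.0013, 0, -0.0015, 0, 0, 0, 0, 0.0013, 0, -0.0015, 0, 0, 0, 0, 0, 0, 0, 0, 0, 0, 0, -0.007, 0, -0.0072, 0, 0, 0, 0, -0.0134, 0, -0.0151, 0, 0, 0, 0, -0.0134, 0, -0.0151, 0, 0, 0, 0, -0.0134, 0, -0.0151, 0, 0, 0, 0, -0.0134, 0, -0.0151, 0]

```text
clock: 5.35
eef_pos: [479.6, 159.0, 51.7]
ee_rot: [0.749, 0.568, 0.271, -0.207]
ft_force: [0.5, 0.0, -1.3]
finger_gap: 58.1
gripper_force: 65.2
```

```bash
python3 - <<'E'
from h import *
p,M=now();s=bot.read_state(); print(p,s["ft_force"],s["gripper_force"],s["finger_gap"],Rz(CYW).T@(p-19*M[:,2]-CO))
save("side","lift",(130,60,290,180))
A=Rz(CYW)
p1=p+A@[0,-16*7,140]
p2,M2=lip_pose(cabpt(-158,-8,190),CABY-np.radians(40),0)
print(M.T@(A@[0,-16,20])/1000, p1,p2,rows(p1,M,p2,M2,16))
E
```

```text
[479.6069 159.0427  51.6645] [ 0.4541  0.0091 -1.282 ] 65.16730785369873 58.08696299991607 [   0.2003 -102.364    56.2434]
[ 0.0005  0.     -0.0256] [449.6762  51.1161 191.6645] [ 490.682  -195.8827  138.4452] [-0.0236  0.0001  0.028  -0.0113  0.0104 -0.0052]
```

View pics/lift.png

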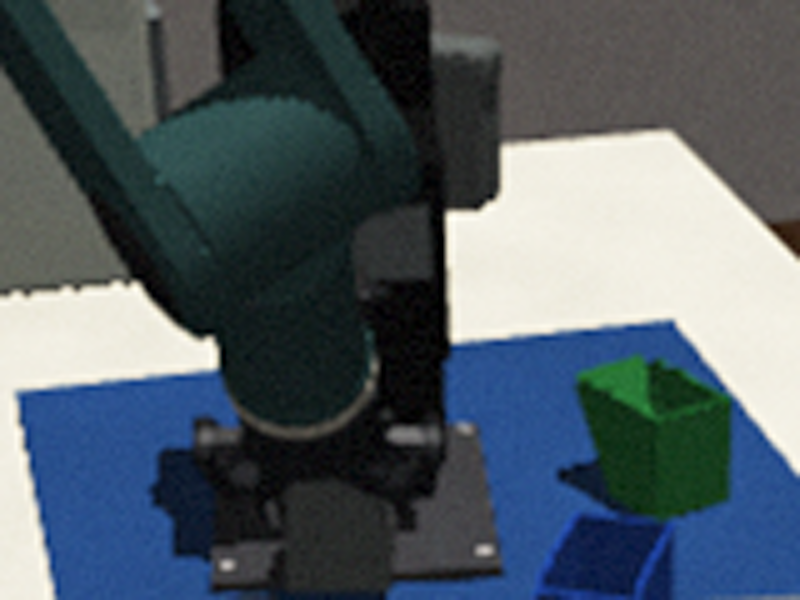

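The cup is held, clear of the nest and upright.

Call:
play_rows:
  motion: [0, 0, 0, 0.0005, 0, -0.0256, 0, 0, 0, 0, 0.0005, 0, -0.0256, 0, 0, 0, 0, 0.0005, 0, -0.0256, 0, 0, 0, 0, 0.0005, 0, -0.0256, 0, 0, 0, 0, 0.0005, 0, -0.0256, 0, 0, 0, 0, 0.0005, 0, -0.0256, 0, 0, 0, 0, 0.0005, 0, -0.0256, 0]

```text
clock: 6.1
eef_pos: [449.1, 51.5, 192.0]
ee_rot: [0.749, 0.568, 0.271, -0.207]
ft_force: [0.5, 0.5, -2.1]
finger_gap: 58.2
gripper_force: 65.4
```

Call:
play_rows:
  motion: [-0.0236, 0, 0.028, -0.0113, 0.0104, -0.0052, 0, -0.0236, 0, 0.028, -0.0113, 0.0104, -0.0052, 0, -0.0236, 0, 0.028, -0.0113, 0.0104, -0.0052, 0, -0.0236, 0, 0.028, -0.0113, 0.0104, -0.0052, 0, -0.0236, 0, 0.028, -0.0113, 0.0104, -0.0052, 0, -0.0236, 0, 0.028, -0.0113, 0.0104, -0.0052, 0, -0.0236, 0, 0.028, -0.0113, 0.0104, -0.0052, 0, -0.0236, 0, 0.028, -0.0113, 0.0104, -0.0052, 0, -0.0236, 0, 0.028, -0.0113, 0.0104, -0.0052, 0, -0.0236, 0, 0.028, -0.0113, 0.0104, -0.0052, 0, -0.0236, 0, 0.028, -0.0113, 0.0104, -0.0052, 0, -0.0236, 0, 0.028, -0.0113, 0.0104, -0.0052, 0, -0.0236, 0, 0.028, -0.0113, 0.0104, -0.0052, 0, -0.0236, 0, 0.028, -0.0113, 0.0104, -0.0052, 0, -0.0236, 0, 0.028, -0.0113, 0.0104, -0.0052, 0, -0.0236, 0, 0.028, -0.0113, 0.0104, -0.0052, 0]

```text
clock: 7.7
eef_pos: [491.3, -196.3, 139.0]
ee_rot: [0.881, 0.326, 0.32, -0.118]
ft_force: [0.6, 0.2, -2.0]
finger_gap: 58.0
gripper_force: 65.5
```

```bash
python3 - <<'E'
from h import *
p,M=now();s=bot.read_state(); yaw=CABY-np.radians(40)
p2,M2=lip_pose(cabpt(-158,-8,190),yaw,0); print(p,p2,s["q"],s["gripper_force"],R.from_matrix(M.T@M2).as_rotvec())
save("top","over")
for t,z,N in((30,138,10),(45,114,8),(60,92,9),(75,77,9),(90,68,8),(112,66,10)):
    p1,M1=lip_pose(cabpt(-158,-8,z),yaw,t); print(t,N,rows(p,M,p1,M1,N)); p,M=p1,M1
E
```

```text
[ 491.3124 -196.2598  138.9861] [ 490.682  -195.8827  138.4452] [-1.0406  0.3875  1.9548  0.7877  1.0999 -0.6591] 65.46521544456482 [ 0.0031  0.0015 -0.0015]
30 10 [ 0.0003 -0.0522 -0.0002 -0.002  -0.0001  0.0003]
45 8 [-0.     -0.0327 -0.      0.      0.      0.0002]
60 9 [ 0.     -0.0291  0.      0.0007  0.     -0.0001]
75 9 [ 0.     -0.0291 -0.      0.0009  0.     -0.001 ]
90 8 [ 0.     -0.0327  0.      0.0009 -0.     -0.002 ]
112 10 [-0.     -0.0384  0.      0.0004  0.     -0.0032]
```

View pics/over.png

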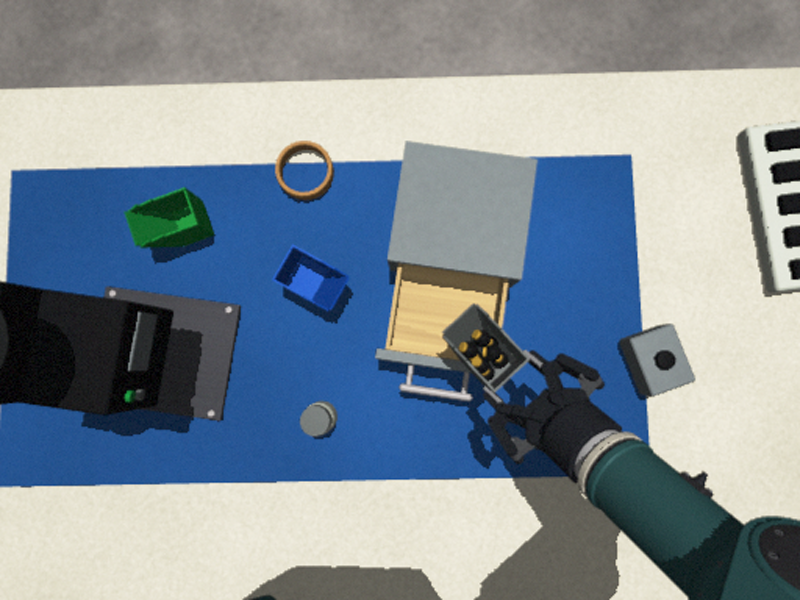

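The cup is over the drawer with all the knobs in it, its lip running (473,305) to (443,340). I'll tilt to 45° in the same call, which stays below the spill point of the bulk.

```bash
python3 - <<'E'
from h import *
yaw=CABY-np.radians(40)
L=cabpt(-158,-8,190)
print(proj("top",[L,L+Rz(yaw)@[30,0,0],L+Rz(yaw)@[-30,0,0]]))
E
```

```text
[[458.3112 315.8399]
 [476.2308 299.5909]
 [440.3104 332.1627]]
```

```bash
python3 - <<'E'
from h import *
yaw=CABY-np.radians(40); p,M=now()
for t,z,N in((30,138,10),(45,114,8),(60,92,9)):
    p1,M1=lip_pose(cabpt(-152,-6,z),yaw,t); print(t,N,rows(p,M,p1,M1,N)); p,M=p1,M1
E
```

```text
30 10 [ 0.0005 -0.0521 -0.0004 -0.0014  0.0001  0.0005]
45 8 [-0.     -0.0327 -0.      0.      0.      0.0002]
60 9 [ 0.     -0.0291  0.      0.0007  0.     -0.0001]
```

Call:
play_rows:
  motion: [0.0005, -0.0521, -0.0004, -0.0014, 0.0001, 0.0005, 0, 0.0005, -0.0521, -0.0004, -0.0014, 0.0001, 0.0005, 0, 0.0005, -0.0521, -0.0004, -0.0014, 0.0001, 0.0005, 0, 0.0005, -0.0521, -0.0004, -0.0014, 0.0001, 0.0005, 0, 0.0005, -0.0521, -0.0004, -0.0014, 0.0001, 0.0005, 0, 0.0005, -0.0521, -0.0004, -0.0014, 0.0001, 0.0005, 0, 0.0005, -0.0521, -0.0004, -0.0014, 0.0001, 0.0005, 0, 0.0005, -0.0521, -0.0004, -0.0014, 0.0001, 0.0005, 0, 0.0005, -0.0521, -0.0004, -0.0014, 0.0001, 0.0005, 0, 0.0005, -0.0521, -0.0004, -0.0014, 0.0001, 0.0005, 0, 0, -0.0327, 0, 0, 0, 0.0002, 0, 0, -0.0327, 0, 0, 0, 0.0002, 0, 0, -0.0327, 0, 0, 0, 0.0002, 0, 0, -0.0327, 0, 0, 0, 0.0002, 0, 0, -0.0327, 0, 0, 0, 0.0002, 0, 0, -0.0327, 0, 0, 0, 0.0002, 0, 0, -0.0327, 0, 0, 0, 0.0002, 0, 0, -0.0327, 0, 0, 0, 0.0002, 0]

```text
clock: 9.55
eef_pos: [483.9, -201.7, 126.8]
ee_rot: [0.936, 0.351, -0.041, 0.014]
ft_force: [0.2, -0.0, -2.0]
finger_gap: 58.2
gripper_force: 65.5
```

Call:
play_rows:
  motion: [0, -0.0291, 0, 0.0007, 0, -0.0001, 0, 0, -0.0291, 0, 0.0007, 0, -0.0001, 0, 0, -0.0291, 0, 0.0007, 0, -0.0001, 0, 0, -0.0291, 0, 0.0007, 0, -0.0001, 0, 0, -0.0291, 0, 0.0007, 0, -0.0001, 0, 0, -0.0291, 0, 0.0007, 0, -0.0001, 0, 0, -0.0291, 0, 0.0007, 0, -0.0001, 0, 0, -0.0291, 0, 0.0007, 0, -0.0001, 0, 0, -0.0291, 0, 0.0007, 0, -0.0001, 0]

```text
clock: 10.45
eef_pos: [489.4, -198.0, 126.6]
ee_rot: [0.922, 0.346, -0.163, 0.061]
ft_force: [-0.0, 0.5, -2.3]
finger_gap: 58.3
gripper_force: 65.6
```

```bash
python3 - <<'E'
from h import *
yaw=CABY-np.radians(40); p,M=now(); s=bot.read_state();print(s["ft_force"],s["gripper_force"],s["q"])
save("top","tilt",(200,120,360,240))
print(p,lip_pose(cabpt(-152,-6,92),yaw,60)[0])
for t,z,N in((75,77,9),(90,70,8),(112,68,12)):
    p1,M1=lip_pose(cabpt(-152,-6,z),yaw,t); print(t,N,rows(p,M,p1,M1,N)); p,M=p1,M1
E
```

```text
[-0.0091  0.5017 -2.3093] 65.58444499969482 [-0.2926  0.4634  1.6069 -0.3075  1.2777  0.6804]
[ 489.4169 -198.0111  126.6099] [ 489.1621 -201.5681  125.7939]
75 9 [ 0.0001 -0.029   0.0006  0.0007  0.0003 -0.0008]
90 8 [ 0.     -0.0327  0.      0.0008 -0.     -0.0021]
112 12 [-0.     -0.032   0.      0.0003  0.     -0.0027]
```

View pics/tilt.png

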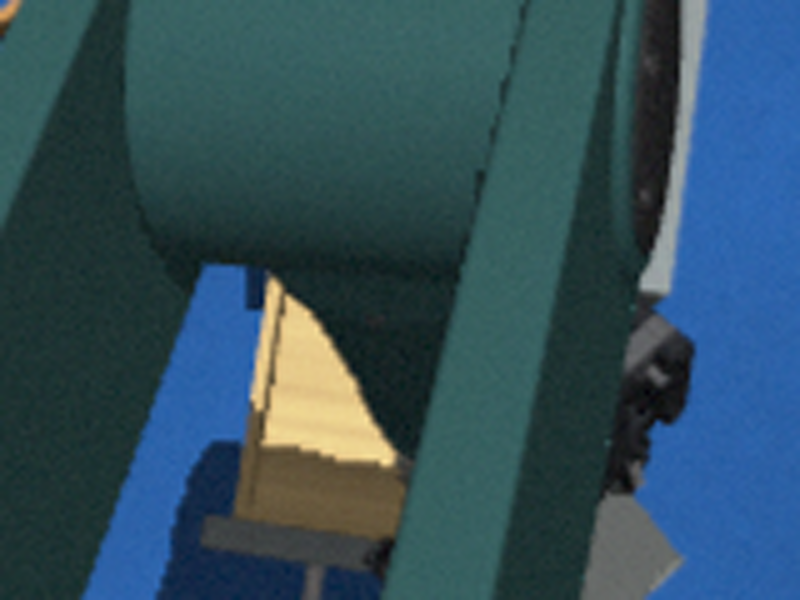

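The arm hides most of the cup; the dark spot near (378,555) in the crop is probably a fingertip. I'll check by projection and with the side view.

```bash
python3 - <<'E'
from h import *
p,M=now()
for s in (-1,1): print((proj("top",p+M@[0,s*38,-10],1)[0]-[200,120])*5)
save("side","tilts",(180,130,340,250))
E
```

```text
[500.3825 602.1747]
[635.328  477.0379]
```

View pics/tilts.png

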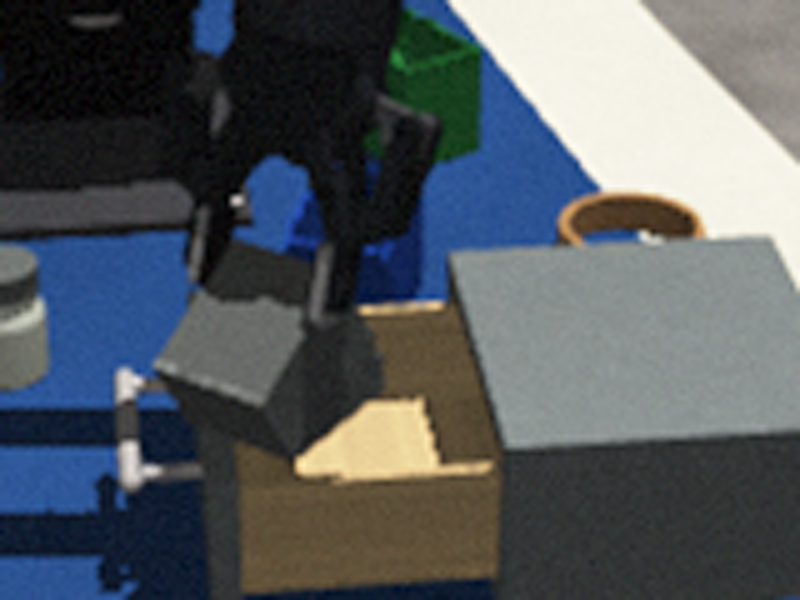

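The cup hangs over the drawer with its lip around (370,360), inside the rim, and nothing has spilled. I'll continue the pour.

Call:
play_rows:
  motion: [0, -0.029, 0.0006, 0.0007, 0.0003, -0.0008, 0, 0, -0.029, 0.0006, 0.0007, 0.0003, -0.0008, 0, 0, -0.029, 0.0006, 0.0007, 0.0003, -0.0008, 0, 0, -0.029, 0.0006, 0.0007, 0.0003, -0.0008, 0, 0, -0.029, 0.0006, 0.0007, 0.0003, -0.0008, 0, 0, -0.029, 0.0006, 0.0007, 0.0003, -0.0008, 0, 0, -0.029, 0.0006, 0.0007, 0.0003, -0.0008, 0, 0, -0.029, 0.0006, 0.0007, 0.0003, -0.0008, 0, 0, -0.029, 0.0006, 0.0007, 0.0003, -0.0008, 0, 0, -0.0327, 0, 0.0008, 0, -0.0021, 0, 0, -0.0327, 0, 0.0008, 0, -0.0021, 0, 0, -0.0327, 0, 0.0008, 0, -0.0021, 0, 0, -0.0327, 0, 0.0008, 0, -0.0021, 0, 0, -0.0327, 0, 0.0008, 0, -0.0021, 0, 0, -0.0327, 0, 0.0008, 0, -0.0021, 0, 0, -0.0327, 0, 0.0008, 0, -0.0021, 0, 0, -0.0327, 0, 0.0008, 0, -0.0021, 0]

```text
clock: 12.25
eef_pos: [509.9, -183.9, 138.7]
ee_rot: [0.849, 0.316, -0.396, 0.148]
ft_force: [-0.4, -0.1, -2.0]
finger_gap: 58.3
gripper_force: 65.7
```

Call:
play_rows:
  motion: [0, -0.032, 0, 0.0003, 0, -0.0027, 0, 0, -0.032, 0, 0.0003, 0, -0.0027, 0, 0, -0.032, 0, 0.0003, 0, -0.0027, 0, 0, -0.032, 0, 0.0003, 0, -0.0027, 0, 0, -0.032, 0, 0.0003, 0, -0.0027, 0, 0, -0.032, 0, 0.0003, 0, -0.0027, 0, 0, -0.032, 0, 0.0003, 0, -0.0027, 0, 0, -0.032, 0, 0.0003, 0, -0.0027, 0, 0, -0.032, 0, 0.0003, 0, -0.0027, 0, 0, -0.032, 0, 0.0003, 0, -0.0027, 0, 0, -0.032, 0, 0.0003, 0, -0.0027, 0, 0, -0.032, 0, 0.0003, 0, -0.0027, 0, 0, 0, 0, 0, 0, 0, 0, 0, 0, 0, 0, 0, 0, 0, 0, 0, 0, 0, 0, 0, 0, 0, 0, 0, 0, 0, 0, 0]

```text
clock: 13.85
eef_pos: [532.1, -164.7, 152.3]
ee_rot: [0.759, 0.282, -0.55, 0.205]
ft_force: [0.3, 0.4, -0.9]
finger_gap: 58.5
gripper_force: 65.6
```

```bash
python3 - <<'E'
from h import *
yaw=CABY-np.radians(40); p,M=now(); s=bot.read_state();print(s["ft_force"],s["gripper_force"],s["q"])
print(p,lip_pose(cabpt(-152,-6,68),yaw,112)[0])
save("side","pour",(180,130,340,250))
E
```

```text
[ 0.3373  0.3745 -0.8961] 65.62814712524414 [ 0.022   0.9947  1.1218 -0.7531  2.0534  0.91  ]
[ 532.1489 -164.7308  152.3206] [ 532.3173 -164.3175  151.091 ]
```

View pics/pour.png

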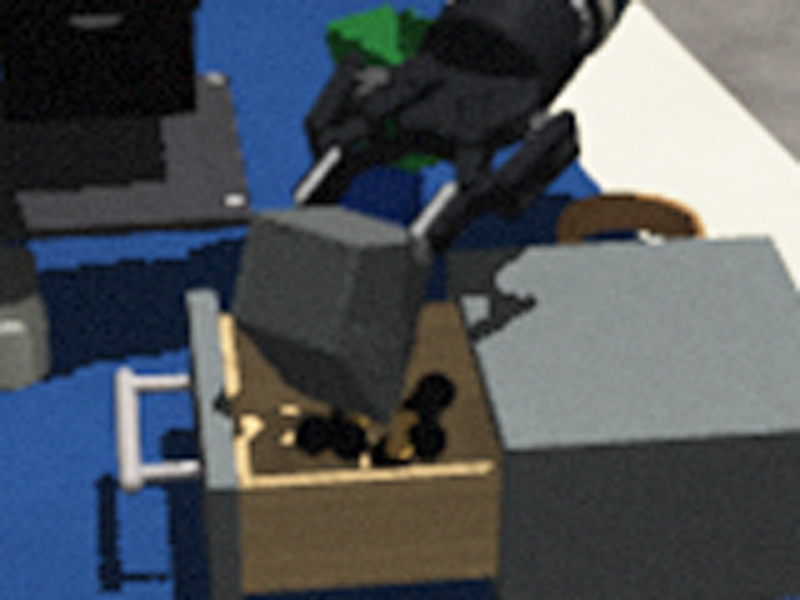

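Six or seven knobs show in the drawer near (300–450, 380–440), and the wrist reads 0.9 N, which is the empty cup. I'll add a short shake, then lift straight up.

```bash
python3 - <<'E'
from h import *
yaw=CABY-np.radians(40); p,M=now()
print("up",M.T@[0,0,10.]/1000)
p1=p+[0,0,70]; p2,M2=lip_pose(cabpt(-152,-6,200),yaw,0); r=rows(p1,M,p2,M2,18); print(r)
pp=p1.copy();MM=M.copy();q=bot.read_state()["q"]
for i in range(18):
    pp=pp+MM@r[3:]*1000; MM=MM@R.from_rotvec(r[:3]).as_matrix()
    if i%4==1: q,c=ik(pp,MM,q); print(pp,q,round(c,2))
NG=DO+[0,0,10]
p3,M3=gpose(NG+Rz(DY)@[0,-175,190],DY,-50); print(p3,rows(p2,M2,p3,M3,14))
E
```

```text
up [-0.0095  0.     -0.0031]
[ 0.0001  0.1084  0.     -0.0013 -0.      0.0056]
[ 523.6188 -172.0862  220.6875] [-0.0166  0.7822  1.1913 -0.6735  1.9724  0.8431] 0.0
[ 508.2803 -185.2667  210.4677] [-0.1524  0.5277  1.3836 -0.4482  1.6422  0.7692] 0.0
[ 497.6113 -194.4165  192.6943] [-0.3874  0.3259  1.5939 -0.1569  1.3017  0.5194] 0.0
[ 493.5799 -197.8308  170.6595] [-0.7137  0.2512  1.7915  0.2977  1.0784  0.0063] 0.0
[ 496.9246 -194.8677  148.4452] [-1.0291  0.376   1.9393  0.7825  1.1164 -0.6324] 0.0
[477.2196  86.9593 185.4452] [ 0.0327  0.     -0.039   0.0147 -0.0116  0.0089]
```

Call:
play_rows:
  motion: [0, -0.08, 0, 0, 0, 0, 0, 0, 0.08, 0, 0, 0, 0, 0, 0, -0.08, 0, 0, 0, 0, 0, 0, 0.08, 0, 0, 0, 0, 0, 0, 0, 0, -0.0095, 0, -0.0031, 0, 0, 0, 0, -0.0095, 0, -0.0031, 0, 0, 0, 0, -0.0095, 0, -0.0031, 0, 0, 0, 0, -0.0095, 0, -0.0031, 0, 0, 0, 0, -0.0095, 0, -0.0031, 0, 0, 0, 0, -0.0095, 0, -0.0031, 0, 0, 0, 0, -0.0095, 0, -0.0031, 0]

```text
clock: 15.0
eef_pos: [532.0, -164.5, 222.6]
ee_rot: [0.759, 0.282, -0.55, 0.205]
ft_force: [-0.3, 0.6, -0.6]
finger_gap: 58.1
gripper_force: 65.6
```

Call:
play_rows:
  motion: [0, 0.1084, 0, -0.0013, 0, 0.0056, 0, 0, 0.1084, 0, -0.0013, 0, 0.0056, 0, 0, 0.1084, 0, -0.0013, 0, 0.0056, 0, 0, 0.1084, 0, -0.0013, 0, 0.0056, 0, 0, 0.1084, 0, -0.0013, 0, 0.0056, 0, 0, 0.1084, 0, -0.0013, 0, 0.0056, 0, 0, 0.1084, 0, -0.0013, 0, 0.0056, 0, 0, 0.1084, 0, -0.0013, 0, 0.0056, 0, 0, 0.1084, 0, -0.0013, 0, 0.0056, 0, 0, 0.1084, 0, -0.0013, 0, 0.0056, 0, 0, 0.1084, 0, -0.0013, 0, 0.0056, 0, 0, 0.1084, 0, -0.0013, 0, 0.0056, 0, 0, 0.1084, 0, -0.0013, 0, 0.0056, 0, 0, 0.1084, 0, -0.0013, 0, 0.0056, 0, 0, 0.1084, 0, -0.0013, 0, 0.0056, 0, 0, 0.1084, 0, -0.0013, 0, 0.0056, 0, 0, 0.1084, 0, -0.0013, 0, 0.0056, 0, 0, 0.1084, 0, -0.0013, 0, 0.0056, 0]

```text
clock: 16.8
eef_pos: [496.6, -195.8, 148.1]
ee_rot: [0.88, 0.329, 0.322, -0.118]
ft_force: [-0.4, 1.3, -2.2]
finger_gap: 58.4
gripper_force: 65.5
```

```bash
python3 - <<'E'
from h import *
p,M=now(); s=bot.read_state();print(p,s["ft_force"],s["gripper_force"],s["q"])
a=optics.grab_frame("top")[150:260,210:350]; b=optics.grab_frame("side")[140:240,200:320]
cv2.imwrite("pics/both.png",cv2.cvtColor(np.vstack([cv2.resize(a,(420,330),interpolation=2),cv2.resize(b,(420,270),interpolation=2)]),cv2.COLOR_RGB2BGR))
NG=DO+[0,0,10]
p3,M3=gpose(NG+Rz(DY)@[0,-175,190],DY,-50); print(p3,rows(p,M,p3,M3,14))
E
```

```text
[ 496.6256 -195.8413  148.131 ] [-0.4423  1.3051 -2.238 ] 65.50422191619873 [-1.0326  0.3769  1.9409  0.7853  1.1156 -0.6419]
[477.2196  86.9593 185.4452] [ 0.0329 -0.     -0.0387  0.0148 -0.0116  0.0089]
```

View pics/both.png

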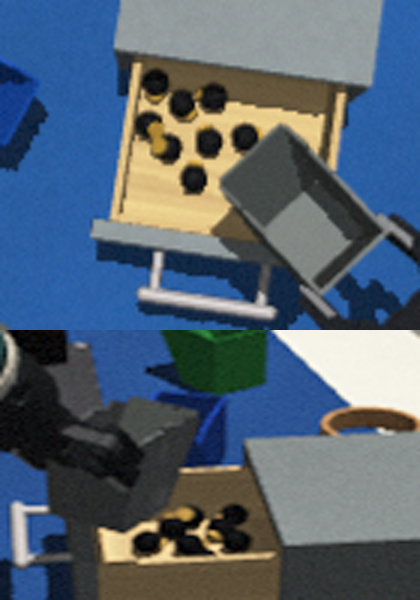

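All eight knobs are in the drawer and the cup is empty. Its rim corners in the top crop (lip (283,125) and (222,187), back (387,227) and (320,290)) give its offset in the grip.

```bash
python3 - <<'E'
from h import *
p,M=now(); g=p-19*M[:,2]; y=np.arctan2(M[1,1],M[0,1]); print("yaw",np.degrees(y),"lean",np.degrees(np.arcsin(M[2,2])))
for (u,v),z in zip([(283,125),(222,187),(387,227),(320,290)],[198,198,201,201]):
    P=pix("top",210+u/3-.3,150+v/3-.3,z,1); print(Rz(y).T@(P-g))
E
```

```text
yaw -49.32632910634049 lean -50.00717775683537
[25.5171 79.547  38.1309]
[-29.8359  76.2927  38.1309]
[ 29.9556 -11.2936  41.1309]
[-27.8105 -12.0499  41.1309]
```

Call:
play_rows:
  motion: [0.0329, 0, -0.0387, 0.0148, -0.0116, 0.0089, 0, 0.0329, 0, -0.0387, 0.0148, -0.0116, 0.0089, 0, 0.0329, 0, -0.0387, 0.0148, -0.0116, 0.0089, 0, 0.0329, 0, -0.0387, 0.0148, -0.0116, 0.0089, 0, 0.0329, 0, -0.0387, 0.0148, -0.0116, 0.0089, 0, 0.0329, 0, -0.0387, 0.0148, -0.0116, 0.0089, 0, 0.0329, 0, -0.0387, 0.0148, -0.0116, 0.0089, 0, 0.0329, 0, -0.0387, 0.0148, -0.0116, 0.0089, 0, 0.0329, 0, -0.0387, 0.0148, -0.0116, 0.0089, 0, 0.0329, 0, -0.0387, 0.0148, -0.0116, 0.0089, 0, 0.0329, 0, -0.0387, 0.0148, -0.0116, 0.0089, 0, 0.0329, 0, -0.0387, 0.0148, -0.0116, 0.0089, 0, 0.0329, 0, -0.0387, 0.0148, -0.0116, 0.0089, 0, 0.0329, 0, -0.0387, 0.0148, -0.0116, 0.0089, 0]

```text
clock: 18.3
eef_pos: [476.7, 87.9, 185.6]
ee_rot: [0.711, 0.615, 0.256, -0.224]
ft_force: [-0.6, 0.2, -0.2]
finger_gap: 58.3
gripper_force: 65.6
```

```bash
python3 - <<'E'
from h import *
p,M=now(); print(p,bot.read_state()["ft_force"])
NG=DO+[0,0,10]
for d,z,N in((-102,50,8),(-40,46,4),(-10.5,43,3)):
    p1,M1=gpose(NG+Rz(DY)@[0,d,z],DY,-50); print(N,rows(p,M,p1,M1,N)); p,M=p1,M1
E
```

```text
[476.7039  87.8521 185.6431] [-0.639   0.1899 -0.2386]
8 [-0.0007  0.0005  0.     -0.0043  0.0001  0.0192]
4 [0.     0.     0.     0.0112 0.     0.0107]
3 [ 0.      0.      0.      0.0069 -0.      0.0071]
```

Call:
play_rows:
  motion: [-0.0007, 0.0005, 0, -0.0043, 0.0001, 0.0192, 0, -0.0007, 0.0005, 0, -0.0043, 0.0001, 0.0192, 0, -0.0007, 0.0005, 0, -0.0043, 0.0001, 0.0192, 0, -0.0007, 0.0005, 0, -0.0043, 0.0001, 0.0192, 0, -0.0007, 0.0005, 0, -0.0043, 0.0001, 0.0192, 0, -0.0007, 0.0005, 0, -0.0043, 0.0001, 0.0192, 0, -0.0007, 0.0005, 0, -0.0043, 0.0001, 0.0192, 0, -0.0007, 0.0005, 0, -0.0043, 0.0001, 0.0192, 0, 0, 0, 0, 0.0112, 0, 0.0107, 0, 0, 0, 0, 0.0112, 0, 0.0107, 0, 0, 0, 0, 0.0112, 0, 0.0107, 0, 0, 0, 0, 0.0112, 0, 0.0107, 0, 0, 0, 0, 0.0069, 0, 0.0071, 0, 0, 0, 0, 0.0069, 0, 0.0071, 0, 0, 0, 0, 0.0069, 0, 0.0071, 0, 0, 0, 0, 0, 0, 0, 0]

```text
clock: 19.9
eef_pos: [501.9, 250.1, 38.7]
ee_rot: [0.712, 0.613, 0.261, -0.224]
ft_force: [-0.3, -0.3, -1.2]
finger_gap: 58.7
gripper_force: 65.6
```

```bash
python3 - <<'E'
from h import *
p,M=now(); s=bot.read_state(); print(p,s["ft_force"],s["gripper_force"])
NG=DO+[0,0,10]
p1,M1=gpose(NG+Rz(DY)@[0,-10.5,37.5],DY,-50); print(p1,rows(p,M,p1,M1,4)); print(M.T@[0,0,-1])
E
```

```text
[501.8533 250.0881  38.7345] [-0.3299 -0.2574 -1.1574] 65.60123562812805
[501.2502 249.6946  32.9452] [ 0.0004 -0.0009 -0.0004 -0.001  -0.0001  0.001 ]
[-0.6456 -0.      0.7636]
```

Call:
play_rows:
  motion: [0, 0, 0, -0.001, 0, 0.0011, 0, 0, 0, 0, -0.001, 0, 0.0011, 0, 0, 0, 0, -0.001, 0, 0.0011, 0, 0, 0, 0, -0.001, 0, 0.0011, 0, 0, 0, 0, -0.0006, 0, 0.0008, 0, 0, 0, 0, 0, 0, 0, 0]

```text
clock: 20.5
eef_pos: [502.2, 248.8, 31.9]
ee_rot: [0.712, 0.612, 0.261, -0.224]
ft_force: [-1.0, -1.2, 2.5]
finger_gap: 58.3
gripper_force: 65.9
```

Call:
play_rows:
  motion: [0, 0, 0, 0, 0, 0, 0.72, 0, 0, 0, 0, 0, 0, 0.8, 0, 0, 0, 0, 0, 0, 0.9, 0, 0, 0, 0, 0, 0, 1, 0, 0, 0, 0, 0, 0, 1, 0, 0, 0, 0, 0, 0, 1, 0, 0, 0, 0, 0, -0.01, 1, 0, 0, 0, 0, 0, -0.015, 1, 0, 0, 0, 0, 0, -0.02, 1, 0, 0, 0, 0, 0, -0.025, 1, 0, 0, 0, 0, 0, -0.03, 1, 0, 0, 0, 0, 0, -0.04, 1, 0, 0, 0, 0, 0, -0.04, 1, 0, 0, 0, 0, 0, -0.04, 1]

```text
clock: 21.9
eef_pos: [479.8, 107.0, 201.1]
ee_rot: [0.712, 0.612, 0.26, -0.224]
ft_force: [1.1, -0.3, -0.3]
finger_gap: 85.2
gripper_force: 0.0
```

```bash
python3 - <<'E'
from h import *
p,M=now(); s=bot.read_state(); print(p,s["ft_force"],s["q"])
# push: tool down, tool y along cab y-ish
H=cabpt(-261,0,0); print("handle",H)
Md=np.c_[[0,0,0]]*0
def down(yawx): x=np.array([np.cos(yawx),np.sin(yawx),0]); z=np.array([0,0,-1.]); return np.c_[x,np.cross(z,x),z]
P=cabpt(-310,0,150)
for a in (CABY,CABY+np.pi,CABY+np.pi/2,CABY-np.pi/2):
    q,c=ik(P,down(a),s["q"]); q2,c2=ik(cabpt(-310,0,45),down(a),q); q3,c3=ik(cabpt(-140,0,45),down(a),q2); print(np.degrees(a),q,q2,q3,c,c2,c3); print(rows(p,M,P,down(a),16))
a=optics.grab_frame("top")[170:280,60:170]; b=optics.grab_frame("side")[110:190,150:260]
cv2.imwrite("pics/placed.png",cv2.cvtColor(np.vstack([cv2.resize(a,(412,300),interpolation=2),cv2.resize(b,(412,300),interpolation=2)]),cv2.COLOR_RGB2BGR))
E
```

```text
[479.7983 107.0337 201.1321] [ 1.118  -0.3045 -0.2793] [-0.4787  0.2853  1.9021  0.687   1.2951 -0.6385]
handle [ 442.3574 -126.571     0.    ]
-9.200000000000001 [-0.4611  0.1456  1.9563 -0.      1.0397  1.2703] [-0.4611  0.3261  2.0745 -0.      0.7411  1.2703] [-0.3732  0.5082  1.7082 -0.      0.9251  1.3582] 4.1670349863462974e-27 1.0337129773922543e-23 2.1673988187702883e-22
[-0.0345 -0.0341  0.0943 -0.0146  0.009  -0.0031]
170.8 [-0.4611  0.1456  1.9563 -0.      1.0397 -1.8713] [-0.4611  0.3261  2.0745 -0.      0.7411 -1.8713] [-0.3732  0.5082  1.7082 -0.      0.9251 -1.7834] 3.994687384302045e-23 8.897753363170298e-24 2.265481623293276e-22
[ 0.034  -0.0344 -0.0932 -0.01   -0.014  -0.0019]
80.8 [-0.4611  0.1456  1.9563  0.      1.0397 -0.3005] [-0.4611  0.3261  2.0745 -0.      0.7411 -0.3005] [-0.3732  0.5082  1.7082  0.      0.9251 -0.2126] 1.68647088276641e-26 1.0395788437950003e-23 1.2149029530033611e-26
[-0.0003 -0.0438  0.0006 -0.0152 -0.0031 -0.0024]
-99.2 [-0.4611  0.1456  1.9563 -0.      1.0397  2.8411] [-0.4611  0.3261  2.0745 -0.      0.7411  2.8411] [-0.3732  0.5082  1.7082 -0.      0.9251  2.929 ] 2.5358746246452864e-26 1.0574352153722529e-23 3.934382998840584e-26
[ 0.0672 -0.0004 -0.1839  0.0031 -0.0238 -0.001 ]
```

View pics/placed.png

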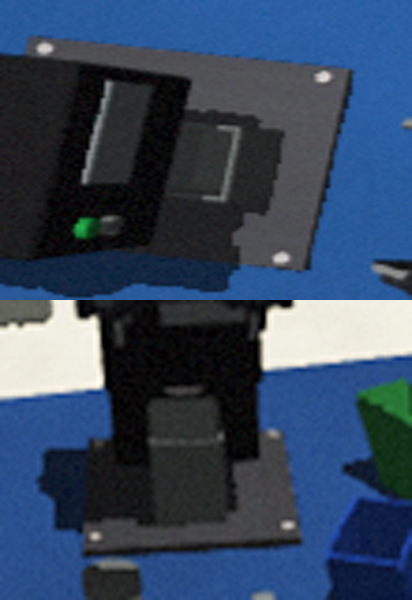

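The cup stands upright and empty in its place. I'll check its position numerically, then push the drawer.

```bash
python3 - <<'E'
from h import *
for u,v in((241,127),(229,201)):
    d=Rz(DY).T@(pix("top",60+u/3.745-.4,170+v/2.727-.4,85,1)-DO); print(d)
for u,v in((150,522),(224,523)):
    d=Rz(DY).T@(pix("side",150+u/3.745-.4,110+(v-300)/3.75-.4,10,1)-DO); print(d)
E
```

```text
[ 30.5348 -27.1344  85.    ]
[-29.2648 -29.6708  85.    ]
[-34.1252 -19.9165  10.    ]
[ 27.5758 -30.059   10.    ]
```

Call:
play_rows:
  motion: [0, -0.0438, 0, -0.0152, -0.0031, -0.0024, 0.5, 0, -0.0438, 0, -0.0152, -0.0031, -0.0024, 0, 0, -0.0438, 0, -0.0152, -0.0031, -0.0024, 0, 0, -0.0438, 0, -0.0152, -0.0031, -0.0024, 0, 0, -0.0438, 0, -0.0152, -0.0031, -0.0024, 0, 0, -0.0438, 0, -0.0152, -0.0031, -0.0024, 0, 0, -0.0438, 0, -0.0152, -0.0031, -0.0024, 0, 0, -0.0438, 0, -0.0152, -0.0031, -0.0024, 0, 0, -0.0438, 0, -0.0152, -0.0031, -0.0024, 0, 0, -0.0438, 0, -0.0152, -0.0031, -0.0024, 0, 0, -0.0438, 0, -0.0152, -0.0031, -0.0024, 0, 0, -0.0438, 0, -0.0152, -0.0031, -0.0024, 0, 0, -0.0438, 0, -0.0152, -0.0031, -0.0024, 0, 0, -0.0438, 0, -0.0152, -0.0031, -0.0024, 0, 0, -0.0438, 0, -0.0152, -0.0031, -0.0024, 0, 0, -0.0438, 0, -0.0152, -0.0031, -0.0024, 0]

```text
clock: 23.6
eef_pos: [395.3, -117.2, 147.3]
ee_rot: [0.758, 0.652, -0.001, -0.0]
ft_force: [-0.4, -0.4, -0.2]
finger_gap: -0.0
gripper_force: 0.0
```

```bash
python3 - <<'E'
from h import *
p,M=now(); s=bot.read_state(); print(p,s["q"],s["finger_gap"],Rz(CABY).T@(p-CAB))
x=np.array([np.cos(CABY+np.pi/2),np.sin(CABY+np.pi/2),0]); z=np.array([0,0,-1.]);Md=np.c_[x,np.cross(z,x),z]
P=cabpt(-312,0,45); print(rows(p,M,P,Md,6)); print("push/10mm",Md.T@(Rz(CABY)@[10,0,0])/1000)
E
```

```text
[ 395.2679 -117.1597  147.343 ] [-0.4553  0.1512  1.9572 -0.001   1.0345 -0.3045] -0.03682289585143083 [-308.9885    1.7615  147.343 ]
[-0.0002  0.0001  0.0017 -0.0003 -0.0005  0.0171]
push/10mm [0.   0.01 0.  ]
```

Call:
play_rows:
  motion: [0, 0, 0.0017, -0.0003, -0.0005, 0.0171, 0, 0, 0, 0.0017, -0.0003, -0.0005, 0.0171, 0, 0, 0, 0.0017, -0.0003, -0.0005, 0.0171, 0, 0, 0, 0.0017, -0.0003, -0.0005, 0.0171, 0, 0, 0, 0.0017, -0.0003, -0.0005, 0.0171, 0, 0, 0, 0.0017, -0.0003, -0.0005, 0.0171, 0, 0, 0, 0, 0, 0.005, 0, 0, 0, 0, 0, 0, 0.008, 0, 0, 0, 0, 0, 0, 0.008, 0, 0, 0, 0, 0, 0, 0.008, 0, 0, 0, 0, 0, 0, 0.01, 0, 0, 0, 0, 0, 0, 0.01, 0, 0, 0, 0, 0, 0, 0.01, 0, 0, 0, 0, 0, 0, 0.01, 0, 0, 0, 0, 0, 0, 0.01, 0, 0]

```text
clock: 25.1
eef_pos: [471.4, -130.9, 45.0]
ee_rot: [0.761, 0.648, 0.0, -0.001]
ft_force: [-2.0, -1.0, 1.7]
finger_gap: -0.0
gripper_force: 1.2
```

Call:
play_rows:
  motion: [0, 0, 0, 0, 0.01, 0, 0, 0, 0, 0, 0, 0.01, 0, 0, 0, 0, 0, 0, 0.01, 0, 0, 0, 0, 0, 0, 0.01, 0, 0]

```text
clock: 25.5
eef_pos: [511.3, -137.5, 45.1]
ee_rot: [0.762, 0.648, 0.0, -0.0]
ft_force: [-0.6, -0.4, 0.1]
finger_gap: -0.2
gripper_force: 0.8
```

```bash
python3 - <<'E'
from h import *
p,M=now(); print(Rz(CABY).T@(p-CAB),bot.read_state()["ft_force"])
im=optics.grab_frame("top")
# handle bar: bright pixels in the handle band
for x in range(-280,-130,6):
    c=[]
    for y in(-35,-25,25,35):
        u,v=proj("top",cabpt(x,y,66),1)[0]; c.append(im[int(round(v)),int(round(u))].sum()//3)
    print(x,*c)
E
```

```text
[-191.1628    0.2877   45.0554] [-0.6175 -0.4152  0.0797]
-280 44 41 41 43
-274 41 40 43 44
-268 42 42 40 38
-262 42 42 37 43
-256 40 47 41 39
-250 34 37 40 44
-244 47 42 36 48
-238 51 49 27 41
-232 60 53 38 37
-226 65 64 54 44
-220 63 67 59 52
-214 69 70 63 60
-208 71 71 65 64
-202 76 73 67 66
-196 77 78 73 69
-190 81 82 72 75
-184 87 82 79 76
-178 87 91 84 77
-172 93 96 81 84
-166 100 100 91 88
-160 99 103 94 91
-154 95 97 102 95
-148 92 97 99 102
-142 86 92 101 94
-136 85 85 95 89
```

Call:
play_rows:
  motion: [0, 0, 0, 0, 0.007, 0, 0, 0, 0, 0, 0, 0.007, 0, 0, 0, 0, 0, 0, 0.006, 0, 0]

```text
clock: 25.85
eef_pos: [530.8, -140.5, 45.1]
ee_rot: [0.762, 0.648, 0.0, -0.001]
ft_force: [-0.9, -1.4, -0.3]
finger_gap: 0.2
gripper_force: 0.6
```

Call:
play_rows:
  motion: [0, 0, 0, 0, 0.004, 0, 0, 0, 0, 0, 0, 0.003, 0, 0]

```text
clock: 26.05
eef_pos: [537.6, -141.6, 45.1]
ee_rot: [0.762, 0.648, 0.0, -0.0]
ft_force: [-1.3, 0.3, -0.1]
finger_gap: -0.0
gripper_force: 0.6
```

Call:
play_rows:
  motion: [0, 0, 0, 0, 0.003, 0, 0, 0, 0, 0, 0, 0.003, 0, 0]

```text
clock: 26.25
eef_pos: [543.3, -142.6, 45.1]
ee_rot: [0.762, 0.648, 0.0, -0.0]
ft_force: [-1.2, -1.0, 0.0]
finger_gap: -0.0
gripper_force: 0.5
```

Call:
play_rows:
  motion: [0, 0, 0, 0, 0.003, 0, 0, 0, 0, 0, 0, 0.003, 0, 0]

```text
clock: 26.45
eef_pos: [549.3, -143.6, 45.1]
ee_rot: [0.762, 0.648, 0.0, -0.0]
ft_force: [-1.9, -0.0, -1.2]
finger_gap: 0.1
gripper_force: 0.5
```

Call:
play_rows:
  motion: [0, 0, 0, 0, 0.003, 0, 0, 0, 0, 0, 0, 0.002, 0, 0]

```text
clock: 26.65
eef_pos: [554.5, -144.4, 45.2]
ee_rot: [0.762, 0.648, 0.0, -0.0]
ft_force: [-0.9, -1.1, 0.3]
finger_gap: -0.3
gripper_force: 0.5
```

Call:
play_rows:
  motion: [0, 0, 0, 0, 0.002, 0, 0, 0, 0, 0, 0, 0.002, 0, 0]

```text
clock: 26.85
eef_pos: [558.2, -145.0, 45.1]
ee_rot: [0.762, 0.648, 0.0, -0.0]
ft_force: [-0.7, -1.2, -0.3]
finger_gap: -0.1
gripper_force: 0.5
```

Call:
play_rows:
  motion: [0, 0, 0, 0, 0.002, 0, 0, 0, 0, 0, 0, 0.002, 0, 0]

```text
clock: 27.05
eef_pos: [562.1, -145.6, 45.1]
ee_rot: [0.762, 0.648, 0.0, -0.0]
ft_force: [-0.4, 0.2, -0.1]
finger_gap: -0.1
gripper_force: 0.5
```

Call:
play_rows:
  motion: [0, 0, 0, 0, 0.002, 0, 0, 0, 0, 0, 0, 0.001, 0, 0]

```text
clock: 27.25
eef_pos: [565.3, -146.1, 45.2]
ee_rot: [0.762, 0.648, 0.001, -0.0]
ft_force: [-1.1, -0.2, 0.2]
finger_gap: -0.2
gripper_force: 0.5
```

```bash
python3 - <<'E'
from h import *
p,M=now(); print(Rz(CABY).T@(p-CAB),bot.read_state()["ft_force"])
im=optics.grab_frame("side").astype(int)
for y in(-60,60,-42,42):
  z=86 if abs(y)>50 else 66
  print(y,[tuple(im[int(round(v)),int(round(u))]) and int(im[int(round(v)),int(round(u))].sum()//3) for x in range(-190,-86,4) for u,v in [proj("side",cabpt(x,y,z),1)[0]]])
save("side","push")
E
```

```text
[-136.4878    0.3525   45.178 ] [-1.073  -0.1604  0.2324]
-60 [92, 91, 98, 87, 88, 83, 67, 62, 66, 44, 21, 27, 26, 33, 42, 38, 40, 152, 147, 148, 199, 178, 64, 63, 68, 4]
60 [93, 90, 61, 30, 30, 33, 31, 18, 11, 15, 10, 11, 18, 17, 23, 21, 16, 16, 9, 18, 11, 9, 19, 17, 20, 55]
-42 [72, 82, 68, 70, 94, 91, 83, 180, 211, 203, 213, 219, 215, 190, 189, 175, 62, 47, 131, 152, 149, 158, 158, 67, 60, 67]
42 [88, 90, 90, 91, 85, 93, 82, 69, 199, 181, 193, 88, 5, 53, 81, 31, 59, 16, 10, 49, 41, 49, 184, 111, 76, 75]
```

```bash
python3 - <<'E'
from h import *
a=cv2.imread("pics/side0.png").mean(2); b=cv2.imread("pics/push.png").mean(2)
def prof(im,y,z,r): return [int(im[int(round(v)),int(round(u))]) for x in r for u,v in [proj("side",cabpt(x,y,z))[0]]]
for y,z in((-60,86),(-75,86),(-85,86),(-47,64),(47,64),(75,86)):
    print(y,z,"start -280..",prof(a,y,z,range(-280,-196,3))); print("      now -180..",prof(b,y,z,range(-180,-90,3)))
p,M=now()
print(proj("side",p),proj("side",p+[0,0,30]))
E
```

```text
-60 86 start -280.. [96, 95, 95, 96, 95, 126, 192, 216, 156, 89, 86, 87, 33, 12, 33, 21, 31, 27, 66, 142, 153, 146, 148, 162, 199, 206, 207, 207]
      now -180.. [94, 91, 92, 93, 78, 65, 64, 72, 60, 27, 24, 25, 27, 26, 26, 37, 37, 34, 32, 106, 154, 146, 145, 154, 199, 146, 64, 61, 67, 56]
-75 86 start -280.. [97, 90, 64, 41, 71, 120, 191, 214, 183, 171, 167, 200, 191, 181, 178, 179, 161, 113, 63, 131, 154, 151, 150, 171, 200, 204, 205, 208]
      now -180.. [71, 91, 95, 92, 109, 179, 221, 199, 192, 207, 207, 201, 199, 194, 219, 204, 121, 52, 35, 133, 156, 151, 147, 153, 194, 166, 73, 59, 61, 67]
-85 86 start -280.. [93, 88, 35, 30, 29, 62, 102, 117, 87, 59, 42, 40, 27, 29, 30, 22, 34, 30, 76, 149, 155, 152, 146, 157, 196, 206, 206, 204]
      now -180.. [25, 24, 38, 44, 63, 133, 147, 88, 31, 23, 27, 28, 42, 34, 38, 44, 40, 40, 56, 136, 153, 157, 154, 151, 181, 189, 140, 97, 114, 128]
-47 64 start -280.. [96, 79, 41, 22, 30, 85, 162, 187, 161, 125, 106, 92, 85, 73, 63, 67, 101, 79, 54, 83, 149, 147, 150, 150, 184, 199, 204, 208]
      now -180.. [18, 17, 51, 67, 56, 97, 168, 217, 176, 100, 87, 90, 86, 142, 133, 123, 114, 101, 66, 38, 61, 145, 149, 149, 152, 163, 196, 137, 51, 53]
47 64 start -280.. [95, 92, 92, 95, 91, 91, 181, 216, 186, 159, 138, 142, 141, 143, 152, 148, 152, 117, 64, 87, 135, 150, 148, 152, 166, 197, 171, 86]
      now -180.. [89, 92, 93, 90, 95, 82, 83, 125, 206, 106, 82, 66, 42, 13, 20, 69, 53, 32, 55, 54, 14, 7, 38, 83, 60, 87, 159, 164, 77, 71]
75 86 start -280.. [90, 89, 87, 89, 91, 89, 90, 89, 90, 91, 93, 89, 91, 91, 93, 91, 88, 94, 96, 100, 145, 146, 151, 151, 119, 82, 84, 87]
      now -180.. [94, 90, 73, 20, 16, 14, 18, 14, 18, 15, 11, 17, 18, 8, 20, 16, 17, 21, 24, 12, 16, 9, 15, 20, 15, 10, 11, 11, 16, 23]
[[397.3621 340.7113]] [[397.4182 325.011 ]]
```

Call:
play_rows:
  motion: [0, 0, 0, 0, 0.003, 0, 0, 0, 0, 0, 0, 0.003, 0, 0, 0, 0, 0, 0, 0.002, 0, 0]

```text
clock: 27.65
eef_pos: [573.3, -147.4, 45.1]
ee_rot: [0.762, 0.648, 0.0, -0.0]
ft_force: [-1.3, 0.0, -0.7]
finger_gap: 0.1
gripper_force: 0.5
```

Call:
play_rows:
  motion: [0, 0, 0, 0, 0.002, 0, 0, 0, 0, 0, 0, 0.001, 0, 0]

```text
clock: 27.85
eef_pos: [576.2, -147.9, 45.2]
ee_rot: [0.762, 0.648, 0.0, -0.0]
ft_force: [-0.8, 0.4, 0.6]
finger_gap: 0.1
gripper_force: 0.6
```

Call:
play_rows:
  motion: [0, 0, 0, 0, 0.002, 0, 0, 0, 0, 0, 0, 0.001, 0, 0]

```text
clock: 28.05
eef_pos: [579.1, -148.4, 45.2]
ee_rot: [0.762, 0.648, 0.0, -0.0]
ft_force: [-0.7, 0.5, -0.5]
finger_gap: 0.0
gripper_force: 0.5
```

Call:
play_rows:
  motion: [0, 0, 0, 0, 0.001, 0, 0, 0, 0, 0, 0, 0.001, 0, 0]

```text
clock: 28.25
eef_pos: [580.8, -148.7, 45.1]
ee_rot: [0.762, 0.648, 0.0, -0.0]
ft_force: [-1.0, 0.2, 0.3]
finger_gap: -0.1
gripper_force: 0.6
```

```bash
python3 - <<'E'
from h import *
save("side","push2"); b=cv2.imread("pics/push2.png").mean(2)
def prof(im,y,z,r): return [int(im[int(round(v)),int(round(u))]) for x in r for u,v in [proj("side",cabpt(x,y,z))[0]]]
for y,z in((-60,86),(-85,86),(-47,64)): print(prof(b,y,z,range(-170,-80,3)))
p,M=now(); print(Rz(CABY).T@(p-CAB))
E
```

```text
[93, 91, 92, 91, 91, 88, 71, 64, 58, 53, 22, 22, 22, 23, 20, 34, 40, 42, 38, 36, 56, 131, 149, 150, 148, 146, 103, 63, 50, 74]
[32, 26, 31, 32, 26, 40, 72, 110, 121, 114, 26, 35, 35, 31, 24, 27, 43, 45, 43, 39, 33, 125, 154, 149, 152, 161, 139, 69, 50, 50]
[25, 27, 39, 65, 81, 86, 85, 79, 147, 189, 190, 133, 117, 106, 92, 89, 87, 129, 126, 100, 72, 38, 54, 141, 155, 147, 148, 154, 109, 52]
[-120.5569    0.2907   45.1671]
```

Call:
play_rows:
  motion: [0, 0, 0, 0, 0.001, 0, 0, 0, 0, 0, 0, 0.001, 0, 0]

```text
clock: 28.5
eef_pos: [582.8, -149.0, 45.1]
ee_rot: [0.762, 0.648, 0.0, -0.0]
ft_force: [-1.2, 0.1, -0.5]
finger_gap: -0.3
gripper_force: 0.6
```

Call:
play_rows:
  motion: [0, 0, 0, 0, 0.001, 0, 0, 0, 0, 0, 0, 0.001, 0, 0]

```text
clock: 28.7
eef_pos: [584.8, -149.3, 45.1]
ee_rot: [0.762, 0.648, 0.0, -0.0]
ft_force: [-1.6, -0.3, 0.5]
finger_gap: 0.3
gripper_force: 0.6
```

Call:
play_rows:
  motion: [0, 0, 0, 0, 0.001, 0, 0, 0, 0, 0, 0, 0.001, 0, 0]

```text
clock: 28.9
eef_pos: [586.8, -149.6, 45.1]
ee_rot: [0.762, 0.648, 0.0, -0.0]
ft_force: [-1.7, -1.4, 0.6]
finger_gap: -0.2
gripper_force: 0.6
```

Call:
play_rows:
  motion: [0, 0, 0, 0, 0.001, 0, 0, 0, 0, 0, 0, 0.001, 0, 0]

```text
clock: 29.1
eef_pos: [588.2, -149.8, 45.1]
ee_rot: [0.761, 0.648, 0.0, -0.001]
ft_force: [-3.9, -1.2, 2.1]
finger_gap: 0.1
gripper_force: 2.0
```

Call:
play_rows:
  motion: [0, 0, 0, 0, 0.001, 0, 0, 0, 0, 0, 0, 0.001, 0, 0]

```text
clock: 29.3
eef_pos: [588.4, -149.9, 44.9]
ee_rot: [0.761, 0.648, -0.001, -0.002]
ft_force: [-8.9, -0.5, 5.5]
finger_gap: 0.3
gripper_force: 5.2
```

The push force jumped to 9 N and the motion stopped, so the drawer is on its stop. I'll ease off by 2 mm and lift straight up.

Call:
play_rows:
  motion: [0, 0, 0, 0, 0.001, 0, 0, 0, 0, 0, 0, 0, 0, 0, 0, 0, 0, 0, -0.002, 0, 0, 0, 0, 0, 0, -0.002, 0, 0, 0, 0, 0, 0, -0.002, 0, 0]

```text
clock: 29.8
eef_pos: [586.6, -149.5, 45.3]
ee_rot: [0.762, 0.648, 0.001, 0.0]
ft_force: [1.5, 0.1, -0.7]
finger_gap: -0.0
gripper_force: 0.0
```

Call:
play_rows:
  motion: [0, 0, 0, 0, 0, -0.005, 0, 0, 0, 0, 0, 0, -0.01, 0, 0, 0, 0, 0, 0, -0.02, 0, 0, 0, 0, 0, 0, -0.04, 0, 0, 0, 0, 0, 0, -0.04, 0, 0, 0, 0, 0, 0, -0.04, 0, 0, 0, 0, 0, -0.04, 0, 0, 0, 0, 0, 0, -0.04, 0, 0, 0, 0, 0, 0, -0.04, 0, 0, 0, 0, 0, 0, -0.04, 0, 0, 0, 0, 0, 0, 0, 0, 0]

```text
clock: 30.9
eef_pos: [422.2, -122.0, 200.3]
ee_rot: [0.762, 0.648, -0.001, -0.002]
ft_force: [0.2, 0.2, 0.2]
finger_gap: -0.0
gripper_force: 0.0
```

```bash
python3 - <<'E'
from h import *
print(now()[0],bot.read_state()["ft_force"])
save("side","end"); b=cv2.imread("pics/end.png").mean(2)
def prof(im,y,z,r): return [int(im[int(round(v)),int(round(u))]) for x in r for u,v in [proj("side",cabpt(x,y,z))[0]]]
for y,z in((-60,86),(-85,86),(-47,64)): print(prof(b,y,z,range(-170,-80,3)))
d=np.abs(cv2.imread("pics/side0.png").astype(int)-cv2.imread("pics/end.png")).max(2)
for n,(x0,y0,x1,y1) in dict(jar=(265,275,300,325),switch=(360,450,450,535),green=(383,203,432,255),tape=(455,262,502,282)).items(): print(n,(d[y0:y1,x0:x1]>45).mean())
E
```

```text
[ 422.1523 -122.0103  200.2766] [0.2032 0.2263 0.243 ]
[87, 83, 85, 90, 84, 81, 85, 84, 79, 148, 195, 194, 78, 9, 19, 23, 25, 27, 34, 34, 36, 38, 30, 70, 132, 140, 143, 118, 52, 65]
[92, 57, 32, 23, 24, 35, 55, 39, 55, 105, 133, 120, 43, 25, 26, 24, 34, 32, 33, 35, 45, 37, 28, 80, 142, 145, 150, 131, 54, 43]
[90, 85, 68, 19, 21, 38, 67, 82, 80, 66, 132, 191, 201, 138, 82, 78, 76, 115, 112, 103, 102, 94, 81, 52, 29, 99, 135, 145, 140, 134]
jar 0.0
switch 0.0
green 0.0
tape 0.0
```

The drawer looks shut, but my back-off could have tugged the handle. I'll press once more on the face above the bar, where backing off is free.

Call:
play_rows:
  motion: [0, 0, 0, 0, 0.04, 0, 0, 0, 0, 0, 0, 0.04, 0, 0, 0, 0, 0, 0, 0.04, 0, 0, 0, 0, 0, 0, 0.02, 0, 0, 0, 0, 0, 0, 0, 0.04, 0, 0, 0, 0, 0, 0, 0.04, 0, 0, 0, 0, 0, 0, 0.03, 0, 0, 0, 0, 0, 0, 0.012, 0, 0, 0, 0, 0, 0.01, 0, 0, 0, 0, 0, 0, 0.01, 0, 0, 0, 0, 0, 0, 0.004, 0, 0]

```text
clock: 32.05
eef_pos: [593.7, -151.3, 80.4]
ee_rot: [0.761, 0.648, 0.002, 0.002]
ft_force: [0.3, -0.8, 0.4]
finger_gap: 0.2
gripper_force: 0.0
```

Call:
play_rows:
  motion: [0, 0, 0, 0, 0.003, 0, 0, 0, 0, 0, 0, 0.002, 0, 0]

```text
clock: 32.25
eef_pos: [595.7, -151.2, 79.2]
ee_rot: [0.762, 0.648, 0.001, 0.0]
ft_force: [-0.3, 0.2, 0.4]
finger_gap: 0.2
gripper_force: 0.0
```

Call:
play_rows:
  motion: [0, 0, 0, 0, 0.002, 0, 0]

```text
clock: 32.35
eef_pos: [596.9, -151.3, 78.7]
ee_rot: [0.762, 0.648, 0.001, -0.0]
ft_force: [-0.0, -0.1, 1.0]
finger_gap: 0.1
gripper_force: 0.0
```

Call:
play_rows:
  motion: [0, 0, 0, 0, 0.002, 0, 0, 0, 0, 0, 0, 0.002, 0, 0]

```text
clock: 32.55
eef_pos: [600.4, -151.9, 78.2]
ee_rot: [0.762, 0.648, 0.0, -0.0]
ft_force: [0.2, 0.8, 0.3]
finger_gap: 0.2
gripper_force: 0.0
```

Call:
play_rows:
  motion: [0, 0, 0, 0, 0.002, 0, 0, 0, 0, 0, 0, 0.001, 0, 0]

```text
clock: 32.75
eef_pos: [603.6, -152.4, 78.1]
ee_rot: [0.762, 0.648, 0.0, -0.0]
ft_force: [-0.8, 0.3, 0.5]
finger_gap: 0.3
gripper_force: 0.0
```

```bash
python3 - <<'E'
from h import *
s=bot.read_state(); p,M=now(); print(p,s["ft_force"],Rz(CABY).T@(p-CAB))
save("side","press"); b=cv2.imread("pics/press.png").mean(2)
def prof(im,y,z,r): return [int(im[int(round(v)),int(round(u))]) for x in r for u,v in [proj("side",cabpt(x,y,z))[0]]]
for y,z in((-60,86),(-85,86)): print(prof(b,y,z,range(-116,-80,2)))
b=cv2.imread("pics/end.png").mean(2)
for y,z in((-60,86),(-85,86)): print(prof(b,y,z,range(-116,-80,2)))
E
```

```text
[ 603.6445 -152.4027   78.1381] [-0.8056  0.2799  0.5289] [-97.6577   0.2873  78.1381]
[33, 37, 40, 39, 38, 39, 37, 71, 111, 140, 149, 149, 154, 127, 91, 54, 35, 122]
[33, 36, 46, 47, 46, 41, 31, 38, 135, 154, 157, 153, 157, 152, 97, 58, 43, 52]
[34, 35, 34, 36, 38, 38, 30, 70, 107, 132, 140, 137, 143, 118, 85, 52, 35, 115]
[33, 34, 40, 45, 41, 38, 28, 33, 124, 142, 146, 144, 150, 146, 92, 54, 43, 50]
```

```bash
python3 - <<'E'
from h import *
e=cv2.imread("pics/end.png").astype(int); b=cv2.imread("pics/press.png").astype(int)
p,M=now(); print("tcp px",proj("side",p),proj("side",p+[0,0,20]))
print("cab front-top edge px",proj("side",[cabpt(-95,0,100),cabpt(-101,0,86),cabpt(-136,0,66)]))
d=np.abs(e-b).max(2)>40
u,v=proj("side",p)[0].astype(int)
sub=d[v-36:v+16:2,u-40:u+41:2]
for r in sub: print("".join("#" if x else "." for x in r))
g=b.mean(2).astype(int)
print(g[v-36:v+16:4,u-40:u+41:4])
E
```

```text
tcp px [[421.5035 321.937 ]] [[421.7448 311.2484]]
cab front-top edge px [[423.3882 310.2062]
 [419.4937 317.9574]
 [397.6966 329.9606]]
................##########...............
................####.#####...............
................####.#####...............
................####..####...............
................####..####...............
.................###...###...............
.................####..###...............
.................####..###...............
.................#####.###...............
..................####..#................
...................###...................
....................##..#########........
........................#########........
.........................#########.......
...................####..##..#...........
......###...........####.................
......###...........####.................
......###...........####.................
......####..........###..................
.......###...........#...................
.......###...............................
.......###...............................
.......####............................
[... 586 characters left out ...]
7  28  26  28  47  93  44  75  68  60 114 130 135 108 119 143
  142 143 145]
 [ 35  32  27  28  28  46  90  87  47  51 160 120  40  40  39  47  25 153
  145 144 142]
 [ 28  33  24  37  61  85  83  84  40  40  42  82  41  47 103 114 114 135
  147 144 146]
 [ 89  88  73  73  64 199 212 220 216  44  49  50  34 148 141 143 146 143
  144 143 144]
 [ 87  87  91  69  64  65  76  77  46  41  41  91  89 116 146 148 144 146
  146 147 146]
 [ 89  91  90  81  67  86  87  90  50  40  48 150 141  69 150 146 147 146
  145 146 147]
 [ 90  93  91  88  67  75  94  91  65  39  40 148 151  33 145 145 150 146
  144 146 145]
 [ 94  88  89  92  70  75  54  38  31  38  39 128 151  72 136 148 152 147
  149 143 147]]
```

Call:
play_rows:
  motion: [0, 0, 0, 0, -0.01, 0, 0, 0, 0, 0, 0, -0.009, 0, 0, 0, 0, 0, 0, 0, 0.006, 0, 0, 0, 0, 0, 0, 0.006, 0, 0, 0, 0, 0, 0, 0, 0]

```text
clock: 33.3
eef_pos: [583.9, -149.1, 65.0]
ee_rot: [0.762, 0.648, 0.0, -0.001]
ft_force: [0.3, 0.3, 0.4]
finger_gap: -0.2
gripper_force: 0.0
```

Call:
play_rows:
  motion: [0, 0, 0, 0, 0, 0.005, 0, 0, 0, 0, 0, 0, 0.005, 0, 0, 0, 0, 0, 0, 0, 0]

```text
clock: 33.6
eef_pos: [584.2, -149.1, 55.2]
ee_rot: [0.762, 0.648, 0.0, -0.001]
ft_force: [-0.3, 0.6, 0.9]
finger_gap: -0.2
gripper_force: 0.0
```

Call:
play_rows:
  motion: [0, 0, 0, 0, 0.002, 0, 0, 0, 0, 0, 0, 0.002, 0, 0, 0, 0, 0, 0, 0.001, 0, 0]

```text
clock: 33.9
eef_pos: [590.3, -150.3, 56.4]
ee_rot: [0.762, 0.648, 0.001, -0.0]
ft_force: [-0.7, -0.3, 0.4]
finger_gap: 0.4
gripper_force: 0.0
```

Call:
play_rows:
  motion: [0, 0, 0, 0, 0.002, 0, 0, 0, 0, 0, 0, 0.002, 0, 0]

```text
clock: 34.1
eef_pos: [593.9, -150.8, 56.3]
ee_rot: [0.762, 0.648, 0.0, -0.0]
ft_force: [0.6, 0.1, 0.5]
finger_gap: -0.2
gripper_force: 0.0
```

Call:
play_rows:
  motion: [0, 0, 0, 0, 0.002, 0, 0, 0, 0, 0, 0, 0.001, 0, 0]

```text
clock: 34.3
eef_pos: [596.9, -151.3, 56.2]
ee_rot: [0.762, 0.648, 0.0, -0.0]
ft_force: [0.8, -0.8, -0.1]
finger_gap: 0.3
gripper_force: 0.0
```

Call:
play_rows:
  motion: [0, 0, 0, 0, 0.002, 0, 0, 0, 0, 0, 0, 0.001, 0, 0]

```text
clock: 34.5
eef_pos: [599.7, -151.7, 56.2]
ee_rot: [0.762, 0.648, 0.0, -0.0]
ft_force: [0.3, -0.0, 0.5]
finger_gap: -0.0
gripper_force: 0.0
```

Call:
play_rows:
  motion: [0, 0, 0, 0, -0.01, 0, 0, 0, 0, 0, 0, -0.01, 0, 0, 0, 0, 0, 0, 0, 0.006, 0, 0, 0, 0, 0, 0, 0.006, 0, 0, 0, 0, 0, 0.003, 0, 0, 0, 0, 0, 0, 0.002, 0, 0, 0, 0, 0, 0, 0.002, 0, 0]

```text
clock: 35.2
eef_pos: [587.4, -149.8, 44.1]
ee_rot: [0.762, 0.648, 0.001, -0.0]
ft_force: [0.4, -0.2, -0.4]
finger_gap: -0.3
gripper_force: 0.0
```

Call:
play_rows:
  motion: [0, 0, 0, 0, 0.002, 0, 0, 0, 0, 0, 0, 0.002, 0, 0, 0, 0, 0, 0, 0.001, 0, 0]

```text
clock: 35.5
eef_pos: [587.9, -149.8, 43.9]
ee_rot: [0.761, 0.648, -0.002, -0.003]
ft_force: [-11.3, -0.1, 9.1]
finger_gap: -0.1
gripper_force: 6.8
```

The stop is confirmed: contact starts at the same place and reaches 11 N with no motion. Backing away.

Call:
play_rows:
  motion: [0, 0, 0, 0, -0.004, -0.002, 0, 0, 0, 0, 0, -0.004, -0.005, 0, 0, 0, 0, 0, 0, -0.03, 0, 0, 0, 0, 0, 0, -0.04, 0, 0, 0, 0, 0, 0, -0.04, 0, 0, 0, 0, 0, -0.04, -0.03, 0, 0, 0, 0, 0, -0.04, -0.03, 0, 0, 0, 0, 0, -0.04, -0.02, 0, 0, 0, 0, 0, 0, 0, 0]

```text
clock: 36.4
eef_pos: [462.6, -129.5, 244.5]
ee_rot: [0.762, 0.648, 0.001, 0.001]
ft_force: [1.7, -0.0, -0.1]
finger_gap: -0.2
gripper_force: 0.0
```

```bash
python3 - <<'E'
from h import *
save("side","fin"); b=cv2.imread("pics/fin.png").mean(2); e=cv2.imread("pics/end.png").mean(2)
def prof(im,y,z,r): return [int(im[int(round(v)),int(round(u))]) for x in r for u,v in [proj("side",cabpt(x,y,z))[0]]]
for im in(e,b): print(prof(im,-85,86,range(-116,-80,2)),prof(im,-60,86,range(-116,-80,2)))
print(now()[0],bot.read_state()["ft_force"])
pl=cv2.imread("pics/placed.png").mean(2)[300:]; bb=cv2.cvtColor(cv2.resize(optics.grab_frame("side")[110:190,150:260],(412,300),interpolation=2),cv2.COLOR_RGB2GRAY)
print("cup region change",(np.abs(pl[100:225,148:232]-bb[100:225,148:232])>35).mean())
E
```

```text
[33, 34, 40, 45, 41, 38, 28, 33, 124, 142, 146, 144, 150, 146, 92, 54, 43, 50] [34, 35, 34, 36, 38, 38, 30, 70, 107, 132, 140, 137, 143, 118, 85, 52, 35, 115]
[33, 35, 39, 39, 39, 36, 29, 37, 127, 147, 149, 142, 147, 143, 90, 55, 46, 51] [35, 36, 36, 35, 36, 41, 30, 68, 105, 131, 143, 140, 141, 119, 86, 51, 35, 114]
[ 464.7459 -130.1089  243.4494] [ 0.6421 -0.0098 -0.81  ]
cup region change 0.0017142857142857142
```

The drawer is shut and hasn't moved, the cup is undisturbed, and the arm touches nothing.

```bash
python3 -c "
from station import bot
print(bot.close_job())"
```

```text
the job is handed in; nothing more can be done
None
```

The job is handed in after about 37 s of robot time: all eight knobs are in the drawer, the drawer is pushed to its stop, and the empty cup stands upright under the head within about 3 mm of centre; I viewed 12 pictures, two over the limit of 10.

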